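Fetch the cuvette holder from behind the reagent bottles

TASK

The black cuvette holder is hemmed in by three bottles on the storage tray. First move all three bottles to stand upright anywhere on the black rubber mat, leaving the holder where it is; then take the holder out and set it flat in the middle of the square nest on the sample stage. With the holder in its nest, put each bottle back, upright and centred on the coaster of its own cap colour, without tipping a bottle or disturbing the small amber vial on the tray.

Things in the scene. Friction and masses are not known exactly. Their poses are not given: they have to be found in the camera images.
- bottle_red: White round plastic reagent bottle with a red cap and a red band near its foot, loose, about 220 g (0.15 to 0.31 kg). Body 58 mm in diameter up to 90 mm height, then a sloping shoulder to 104 mm and the cap, 38 mm in diameter, 125 mm tall over all. Origin: centre of its underside, z up along the bottle.
- bottle_blue: White round plastic reagent bottle with a blue cap and a blue band near its foot, loose, about 220 g (0.15 to 0.31 kg). Body 58 mm in diameter up to 90 mm height, then a sloping shoulder to 104 mm and the cap, 38 mm in diameter, 125 mm tall over all. Origin: centre of its underside, z up along the bottle.
- bottle_yellow: White round plastic reagent bottle with a yellow cap and a yellow band near its foot, loose, about 220 g (0.15 to 0.31 kg). Body 58 mm in diameter up to 90 mm height, then a sloping shoulder to 104 mm and the cap, 38 mm in diameter, 125 mm tall over all. Origin: centre of its underside, z up along the bottle.
- spot_red: Red coaster, a fixed disc 76 mm in diameter, 3 mm thick, on the 6 mm thick floor of the aluminium storage tray: home of the red-capped bottle, which stands on it at the start (its coloured edge shows around it). Origin: centre of its underside, 6 mm above the bench. The coasters lie 64 mm in front, left and right of the holder's starting place, colours in any order.
- spot_blue: Blue coaster, a fixed disc 76 mm in diameter, 3 mm thick, on the 6 mm thick floor of the aluminium storage tray: home of the blue-capped bottle, which stands on it at the start (its coloured edge shows around it). Origin: centre of its underside, 6 mm above the bench. The coasters lie 64 mm in front, left and right of the holder's starting place, colours in any order.
- spot_yellow: Yellow coaster, a fixed disc 76 mm in diameter, 3 mm thick, on the 6 mm thick floor of the aluminium storage tray: home of the yellow-capped bottle, which stands on it at the start (its coloured edge shows around it). Origin: centre of its underside, 6 mm above the bench. The coasters lie 64 mm in front, left and right of the holder's starting place, colours in any order.
- holder: Black cuvette holder, loose, about 110 g: a block 34 x 34 x 34 mm with a greenish glass cuvette (12.5 mm square) standing 12 mm out of its top. Origin: centre of its underside, x and y along its sides. It stands on the tray floor, 6 mm above the bench, amid the three taller bottles; the tray's back panel, 45 mm high, is 79 mm behind it. Grip it by the black block.
- stage: Sample stage, fixed: grey plate 170 x 170 mm, 18 mm thick. In its middle a square nest, inside 60 x 60 mm, with white rims 6 mm wide and 6 mm high; its floor is the plate's top, 18 mm above the bench. A blue detector head, 68 mm high, 120 mm wide, has its face 55 mm (lens 41 mm) from the nest's centre towards +x. Origin: plate's underside, under the nest's centre; axes along its sides.
- mat: Black rubber mat, fixed, 200 x 200 mm, 3 mm thick, empty at the start: the side area for the bottles. Origin: centre of its underside (on the bench), x and y along its sides. Mat and stage lie left and right of the tray, either way round.
- vial: Small amber glass vial, a loose upright cylinder 22 mm in diameter and 38 mm tall, on the tray's front left corner. Not to be moved. Origin: centre of its underside.

How it is judged:
By the outcome, as a careful person would: the job done as asked, in the order asked, and still so for the second after the job is handed in, with the robot touching nothing.
It also fails if it takes over 138 s, if anything falls off the work surface, if the arm or the gripper's body presses on something with over 40 N, if the wrist force passes 120 N, or if a joint passes its speed limit or range.

ROBOT

A 6-joint arm with a two-finger parallel gripper is mounted at the origin on the work surface. World frame = base frame: x ahead of the robot, y to its left, z up, the work surface at z = 0. Lengths are in m, angles in rad, forces in N, time in s.
With the tool pointing down it reaches from about 0.275 to 0.875 m from the base axis. Payload 12.5 kg.
Tool frame: the origin (TCP) lies midway between the tips of the shut fingers; the grasp point (between the pads) lies 19 mm behind it (manip.grasp_offset is the distance from the TCP to the grasp point, in m); z points along the fingers, y is the line along which they close (so a half turn about z gives the same grasp; the last joint's range is limited). The gripper opens to 85 mm and grips with 20 to 120 N. Pads are 22 mm wide; open, the fingers measure 114 mm over their backs; the gripper's body (76 mm by 85 mm) begins 54 mm behind the grasp point. The pads swing forward as they close: fully open they stand 13 mm farther back than shut.
Start: joints at [1.227, 0.351, 1.652, -0, 1.139, -0.085], TCP at [0.141, 0.532, 0.205] pointing down, gripper open.
Joint ranges: [-2.75, 2.75], [-0.79, 2.1], [0.01, 2.65], [-1.57, 4.71], [0.07, 3.14], [-2.87, 2.87]. Speed limits (rad/s): [2.22, 2.22, 2.79, 3.14, 3.14, 3.14].

INTERFACE

Orientations are given as [roll, pitch, yaw] about the fixed x, y, z axes, in that order (R = Rz(yaw) Ry(pitch) Rx(roll)).
In Python, from plant import manip gives the robot as it stands. The module is installed in compiled form; this text tells all that it offers.
- The arm moves only by the tool servo_tool, never from a script. Its argument "steps" is a list of rows, each a list of 7 numbers: the shift along the tool's x, y, z each as a share of 15 cm, from -1 to 1, then the turn, a rotation vector about the tool's x, y, z each as a share of 60 degrees, from -1 to 1, then the opening, from -1 (shut) to 1 (fully open). A call has 1 to 8 rows; each row is the pose to reach, as a shift and turn from the pose commanded when the call began, along the tool's axes at that moment; what a row does not reach only later rows make up. A row lasts 1/8 s, in which the tool goes at most 62.5 mm and 10.7 degrees, less where a joint would pass 70% of its speed; a pose out of reach is approached as far as the arm can. A call with a number of a shift or a turn outside -1 to 1 is refused whole. A call with a gripper value outside its range is refused whole. The fingers move at their own pace and stop on an object; "squeeze" is the grip in N (left out, the last holds). Time passes only in rows, so rows that repeat a pose let the fingers close. It gives the time, the measured TCP pose, the force, the opening and the grip force at its end, in the units of the state.
- manip.state(): the state, without advancing time (a new reading comes with each control period).
- manip.grab_frame(name): name is "scene" or "top" or "wrist"; returns a dict with "pixels" (480x640x3 uint8, blue, green, red), "fov_y" (degrees; the focal length in pixels is half the picture's height over the tangent of half this angle, whatever the lens; pixels are square), "cx", "cy" (the principal point, pixels), "k1" (the pictures are not rectified: a ray, as slopes to the right and down, at radius r is drawn at 1 + k1 r^2 times it, then the intrinsics apply), "R" (3x3) and "t" (3): a world point X has camera coordinates R X + t. Camera axes: x right, y down, z forward; pixel columns grow to the right and rows downward; lengths in m; the calibration is good to about 2 mm. A picture is of the moment at which its call begins. There is no depth.
- manip.sign_off(): hands the job in; it is judged then, once.
Trained networks look in the newest picture that a camera, given by its name, has taken for a name from the list of things; names that differ only in an ending like _2 or _b are one class to them, and where a whole thing is asked for, a point or a joint stands for the part that bears it (a point fixed in the world has none). Each returns a list of dicts, best first, with "conf" (0 to 1); they miss things now and then, are a little off and sometimes report something else, mostly with a low value. They report only what shows in the picture. A call takes as long as a camera call.
- manip.boxes_of(query, camera): "location" ([x, y, z] in m, in world coordinates, good to about 4 mm: the middle of the surface that is visible of it).
- manip.cut_out(query, camera): "region" (480x640 bool, what is visible of it).
The state is a dict: "time": time; "qpos": joint angles; "qvel": joint speeds; "effort": joint torques, N m; "eef_pos": TCP position; "orientation": TCP orientation; "force": force on the tool from outside, world axes, zero at the start; "moment": the same for the moment, N m; "gripper_width": finger opening in m; "grasp_force": force on a finger pad.
Only numpy, scipy, OpenCV 4.12 (cv2) and the standard library are available. Lean on these libraries where they do the work, as an engineer would, in place of code of your own. Each camera call takes 0.05 s, during which the arm holds its last target. There are 200 camera calls.

## Working session

There is one attempt and no reset: what is moved stays moved. The work goes in short steps, Python scripts to look and compute and a tool call to move; the robot and the scene stay as the last step left them, time stands still between calls to the robot, and variables do not carry over. Pictures are saved under pics/ and viewed, at most 14 in all, crops included, and the job is handed in when it is done.

Besides the shell and the picture viewer there is one more tool, called after ">>>" as name(argument=value, ...) on one line, values as JSON. servo_tool: Moves the arm, as the interface text tells. Its arguments: {"type":"object","properties":{"steps":{"type":"array"},"squeeze":{"type":"number"}},"required":["steps"]}

```bash
ls; mkdir -p pics; python3 - <<'E'
from plant import manip
import cv2
s=manip.state(); print({k:s[k] for k in('time','eef_pos','orientation','gripper_width')}, manip.grasp_offset)
for c in('top','scene'):
    f=manip.grab_frame(c); cv2.imwrite(f'pics/{c}0.png',f['pixels'])
    print(c,f['fov_y'],f['k1'])
    for n in('bottle_red','bottle_blue','bottle_yellow','spot_red','spot_blue','spot_yellow','holder','stage','mat','vial'):
        print(n,[([round(float(v),4) for v in d['location']],round(d['conf'],2)) for d in manip.boxes_of(n,c)][:2])
print(manip.state()['time'])
E
```

```text
pics
{'time': 0.0, 'eef_pos': array([0.14057939, 0.53134091, 0.20472421]), 'orientation': array([-3.14037895e+00, -1.34922944e-04,  2.88280476e+00]), 'gripper_width': 0.08551245342506074} 0.0187
top 53.00439150025422 -0.05675961043206106
bottle_red []
bottle_blue [([0.5092, 0.0025, 0.1095], 0.59)]
bottle_yellow [([0.5506, 0.0743, 0.1095], 0.87)]
spot_red [([0.5617, -0.041, 0.0064], 0.54)]
spot_blue [([0.4869, 0.0002, 0.0071], 0.69)]
spot_yellow []
holder []
stage [([0.4846, 0.3287, 0.0175], 0.83)]
mat [([0.5444, -0.3437, 0.0049], 0.88), ([0.4875, 0.3284, 0.0177], 0.62)]
vial [([0.4693, 0.0895, 0.0459], 0.65)]
scene 50.39646728668704 0.03255418468882187
bottle_red [([0.5978, -0.0311, 0.0997], 0.76)]
bottle_blue [([0.5281, 0.0121, 0.1039], 0.63)]
bottle_yellow [([0.5773, 0.0875, 0.1015], 0.86), ([0.537, -0.0161, 0.0068], 0.64)]
spot_red [([0.6058, -0.0347, 0.0073], 0.72)]
spot_blue [([0.5344, -0.0135, 0.0068], 0.66)]
spot_yellow [([0.5718, 0.1003, 0.0064], 0.83), ([0.5351, -0.0146, 0.007], 0.67)]
holder [([0.5839, 0.0257, 0.0408], 0.61)]
stage [([0.4991, 0.3378, 0.0174], 0.91)]
mat [([0.5603, -0.3438, -0.0008], 0.73)]
vial [([0.4726, 0.0851, 0.0359], 0.59)]
1.1
```

View pics/top0.png

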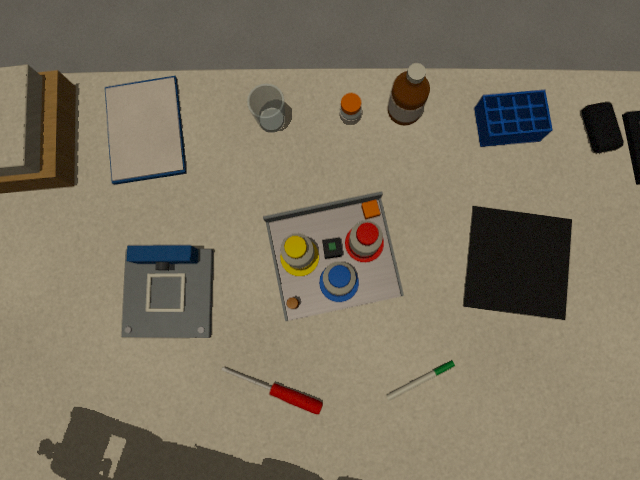

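View pics/scene0.png

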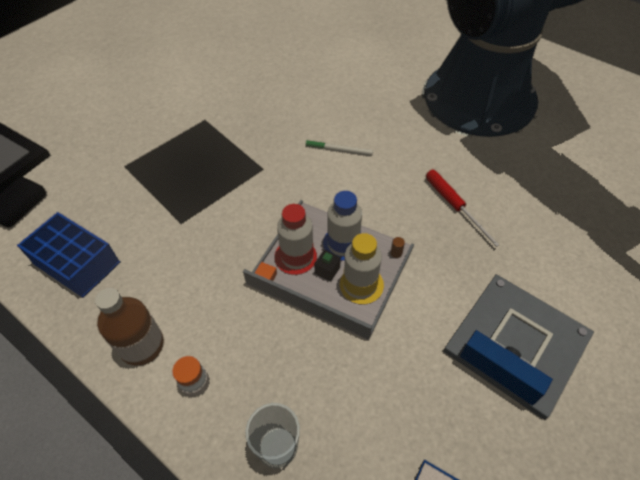

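The top view shows yellow at (295,250) on the left, blue at (339,278) in front, red at (366,238) on the right and the holder at (332,248). The vial is at (293,302), the stage is left at (166,292) and the mat right at (518,262). The scene view agrees. Next I'll measure the caps and holder by fitting models in both views.

```bash
cat > lib.py <<'E'
import numpy as np, cv2
from scipy.optimize import least_squares
from scipy.spatial.transform import Rotation as Rot
from plant import manip
def cam(name):
    f=manip.grab_frame(name); h,w=f['pixels'].shape[:2]
    f['f']=h/2/np.tan(np.radians(f['fov_y'])/2); f['R']=np.array(f['R']); f['t']=np.array(f['t']).ravel(); return f
def proj(f,X):
    c=np.atleast_2d(X)@f['R'].T+f['t']; s=c[:,:2]/c[:,2:]; s=s*(1+f['k1']*(s**2).sum(1,keepdims=True))
    return s*f['f']+[f['cx'],f['cy']]
def ray(f,uv):
    """world origin and direction"""
    d=(np.array(uv,float)-[f['cx'],f['cy']])/f['f']; s=d.copy()
    for _ in range(20): s=d/(1+f['k1']*(s@s))
    return -f['R'].T@f['t'], f['R'].T@np.r_[s,1]
def onplane(f,uv,z):
    o,d=ray(f,uv); return o+d*(z-o[2])/d[2]
def ring(c,r,z):
    a=np.linspace(0,2*np.pi,48,endpoint=False); return np.c_[c[0]+r*np.cos(a),c[1]+r*np.sin(a),np.full(48,z)]
def hullc(uv):
    h=cv2.convexHull(uv.astype(np.float32)); m=cv2.moments(h); return np.array([m['m10'],m['m01']])/m['m00'],m['m00']
def colmask(f,col):
    h=cv2.cvtColor(f['pixels'],cv2.COLOR_BGR2HSV); H,S,V=cv2.split(h)
    k={'red':((H<8)|(H>172)),'blue':(H>100)&(H<130),'yellow':(H>20)&(H<35)}[col]
    return (k&(S>140)&(V>60)).astype(np.uint8)
def blobs(m,amin=30):
    n,l,st,c=cv2.connectedComponentsWithStats(m); return [(st[i,4],c[i],l==i) for i in range(1,n) if st[i,4]>amin]
def capfit(frames,col,guess):
    """cap (cylinder r19, 21 high) top centre from blob centroids in all frames"""
    obs=[]
    for f in frames:
        p=proj(f,[*guess])[0]; b=min(blobs(colmask(f,col)),key=lambda b:np.hypot(*(b[1]-p))); obs.append(b)
    def model(x,f): return hullc(proj(f,np.r_[ring(x,.019,x[2]),ring(x,.019,x[2]-.021)]))
    r=least_squares(lambda x:np.concatenate([model(x,f)[0]-o[1] for f,o in zip(frames,obs)]),guess)
    return r.x,np.abs(r.fun).max(),[(int(o[0]),int(model(r.x,f)[1])) for f,o in zip(frames,obs)]
def togo(target,yaw=None):
    """tool-frame shift (share of .15) and turn about tool z (share of 60deg) to a TCP target"""
    s=manip.state(); Rw=Rot.from_euler('xyz',s['orientation']).as_matrix()
    d=Rw.T@(np.array(target)-s['eef_pos'])/.15; out=[d.round(3)]
    if yaw is not None:
        e=(-(yaw-s['orientation'][2])+np.pi/2)%np.pi-np.pi/2; out.append(round(e/np.radians(60),3))
    return out
E
python3 - <<'E'
from lib import *
F=[cam('top'),cam('scene')]
for c,g in(('red',(.58,-.04,.13)),('blue',(.51,.005,.13)),('yellow',(.56,.08,.13))):
    x,e,a=capfit(F,c,g); print(c,x.round(4),round(e,2),a)
    for f in F: print('   z=.134:',[ (int(b[0]),b[1].round(0)) for b in blobs(colmask(f,c),60)])
t=F[0]
dark=(t['pixels'].max(2)<40).astype(np.uint8); dark[:200]=0;dark[330:]=0;dark[:,:440]=0
b=max(blobs(dark),key=lambda b:b[0]); q=cv2.boxPoints(cv2.minAreaRect(np.argwhere(b[2])[:,::-1].astype(np.float32)))
P=np.array([onplane(t,p,.003) for p in q]); print('mat',P.mean(0).round(4),P.round(3)[:,:2].tolist())
r=manip.cut_out('stage','top'); q=cv2.boxPoints(cv2.minAreaRect(np.argwhere(r[0]['region'])[:,::-1].astype(np.float32)));print('stage',[onplane(t,p,.018)[:2].round(3).tolist() for p in q])
s=manip.state(); print(s['eef_pos'],s['orientation'],s['time'],s['force'])
E
```

```text
red [ 0.5824 -0.0432  0.1389] 0.52 [(405, 441), (400, 562)]
   z=.134: [(405, array([367., 233.])), (324, array([362., 251.])), (728, array([296., 398.]))]
   z=.134: [(569, array([445., 189.])), (400, array([294., 214.])), (503, array([296., 262.]))]
blue [0.5102 0.0038 0.1421] 0.36 [(377, 433), (264, 543)]
   z=.134: [(1213, array([516., 114.])), (131, array([150., 176.])), (952, array([158., 253.])), (377, array([339., 276.])), (287, array([337., 292.]))]
   z=.134: [(264, array([345., 200.])), (1654, array([ 62., 248.])), (1562, array([510., 362.]))]
yellow [0.5605 0.0774 0.1369] 0.28 [(415, 437), (510, 610)]
   z=.134: [(415, array([295., 247.])), (394, array([302., 265.]))]
   z=.134: [(510, array([364., 246.])), (596, array([363., 291.]))]
mat [ 0.5489 -0.3482  0.003 ] [[0.464, -0.23], [0.66, -0.263], [0.633, -0.47], [0.438, -0.43]]
stage [[0.582, 0.427], [0.582, 0.247], [0.405, 0.241], [0.404, 0.416]]
[0.14074385 0.53168317 0.20530596] [3.14157545e+00 1.77049867e-05 2.88278316e+00] 1.25 [-0.09850086 -0.60325294  0.45923085]
```

>>> servo_tool(steps=[[-0.883, -0.731, 0, 0, 0, -0.247, 1], [-0.883, -0.731, 0, 0, 0, -0.247, 1], [-0.883, -0.731, 0, 0, 0, -0.247, 1], [-0.883, -0.731, 0, 0, 0, -0.247, 1]], squeeze=50)

```text
time: 1.75
eef_pos: [0.242, 0.39, 0.2055]
orientation: [-3.142, 0.0, 3.138]
force: [-0.2, 0.4, -0.6]
gripper_width: 0.0854
grasp_force: 0.0
```

>>> servo_tool(steps=[[-0.6, -0.86, 0, 0, 0, 0, 1], [-0.6, -0.86, 0, 0, 0, 0, 1], [-0.6, -0.86, 0, 0, 0, 0, 1], [-0.6, -0.86, 0, 0, 0, 0, 1]])

```text
time: 2.25
eef_pos: [0.3315, 0.2623, 0.2054]
orientation: [3.141, 0.0, 3.139]
force: [0.3, 0.7, -0.3]
gripper_width: 0.0855
grasp_force: 0.0
```

>>> servo_tool(steps=[[-0.6, -0.86, 0, 0, 0, 0, 1], [-0.6, -0.86, 0, 0, 0, 0, 1], [-0.6, -0.86, 0, 0, 0, 0, 1], [-0.6, -0.86, 0, 0, 0, 0, 1]])

```text
time: 2.75
eef_pos: [0.4214, 0.1337, 0.2052]
orientation: [3.141, 0.0, 3.14]
force: [-0.1, 0.4, 0.5]
gripper_width: 0.0854
grasp_force: 0.0
```

```bash
python3 - <<'E'
from lib import *
f=cam('wrist'); cv2.imwrite('pics/w1.png',f['pixels'])
s=manip.state(); print(s['eef_pos'],s['orientation'],s['time'],s['qpos'])
print('cam',(-f['R'].T@f['t']).round(3),f['R'][2].round(2))
E
```

```text
[0.42071072 0.13450497 0.20516051] [ 3.14127038e+00 -3.69065039e-04  3.14073131e+00] 2.8 [ 2.03707074e-01  1.51935705e-01  1.91534319e+00  4.44086416e-04
  1.07460970e+00 -1.36643933e+00]
cam [0.345 0.134 0.373] [ 0.3  -0.   -0.95]
```

View pics/w1.png

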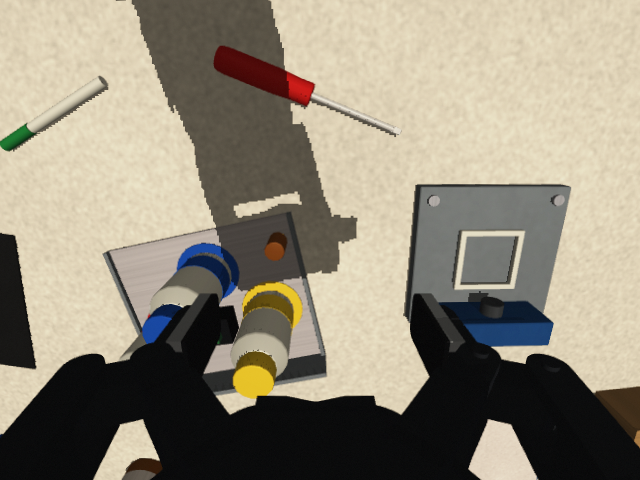

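The wrist view shows the yellow cap at (253,378), the blue cap at (160,325) and the nest at (488,260). It also confirms the left/right layout.

```bash
cat >> lib.py <<'E'
def colmask(f,col,S0=110,V0=25):
    h=cv2.cvtColor(f['pixels'],cv2.COLOR_BGR2HSV).astype(int); H,S,V=h[...,0],h[...,1],h[...,2]
    k={'red':((H<7)|(H>172)),'blue':(H>100)&(H<130),'yellow':(H>18)&(H<36)}[col]
    return (k&(S>S0)&(V>V0)).astype(np.uint8)
def quad(m):
    h=cv2.convexHull(np.argwhere(m)[:,::-1].astype(np.float32))
    for e in np.linspace(1,20,60):
        a=cv2.approxPolyDP(h,e,True)
        if len(a)<=4: return a[:,0]
def nest(f,guess):
    """nest centre from the white rim's outer outline, top at z=.024"""
    p=proj(f,guess)[0]; w=((f['pixels'].min(2)>130)).astype(np.uint8)
    b=min(blobs(w,150),key=lambda b:np.hypot(*(b[1]-p))); q=quad(b[2]); P=np.array([onplane(f,u,.024) for u in q])
    e=np.roll(P,-1,0)-P; ang=np.degrees(np.arctan2(e[:,1],e[:,0]))
    return P.mean(0),np.linalg.norm(e,axis=1).round(4),((ang+45)%90-45).round(1),q
E
python3 - <<'E'
from lib import *
F=[cam('top'),cam('scene')]; w=cam('wrist')
for c,g in(('red',(.58,-.04,.13)),('blue',(.51,.005,.13)),('yellow',(.56,.08,.13))):
    for fs in (F,F[:1]+[w]) if c!='red' else (F,):
        try: x,e,a=capfit(fs,c,g); print(c,x.round(4),round(e,2),a)
        except Exception as ex: print(c,ex)
for f in (w,F[0],F[1]): 
  try: print('nest',nest(f,[.487,.329,.024]))
  except Exception as ex: print(ex)
E
```

```text
red [ 0.583  -0.0434  0.1364] 0.49 [(407, 439), (474, 559)]
blue [0.5106 0.0037 0.1417] 0.5 [(387, 433), (306, 543)]
blue [ 0.5069 -0.0026  0.1313] 3.36 [(387, 421), (827, 1971)]
yellow [0.5605 0.0777 0.1374] 0.43 [(426, 438), (567, 610)]
yellow [0.5618 0.0773 0.1309] 0.09 [(426, 431), (1634, 1718)]
nest (array([0.48746807, 0.33340221, 0.024     ]), array([0.072 , 0.0713, 0.0703, 0.0707]), array([ 0.6, -0.4,  0.1,  1. ]), array([[523., 232.],
       [512., 290.],
       [453., 290.],
       [461., 233.]], dtype=float32))
nest (array([0.50188687, 0.33296342, 0.024     ]), array([0.0361, 0.0722, 0.0496, 0.07  ]), array([-0.6, 10.8, -1.5,  0.1]), array([[184., 274.],
       [183., 293.],
       [146., 300.],
       [148., 274.]], dtype=float32))
nest (array([0.48466389, 0.3326808 , 0.024     ]), array([0.0644, 0.0683, 0.0643, 0.0683]), array([1.9, 1.4, 1.8, 1.5]), array([[551., 333.],
       [534., 365.],
       [492., 339.],
       [510., 309.]], dtype=float32))
```

>>> servo_tool(steps=[[-0.6, -0.865, 0, 0, 0, 0, 1], [-0.6, -0.865, 0, 0, 0, 0, 1], [-0.6, -0.865, 0, 0, 0, 0, 1], [-0.6, -0.865, 0, 0, 0, 0, 1], [-0.6, -0.865, 0.35, 0, 0, 0, 1], [-0.6, -0.865, 0.65, 0, 0, 0, 1], [-0.6, -0.865, 0.92, 0, 0, 0, 1], [-0.6, -0.865, 0.92, 0, 0, 0, 1]])

```text
time: 3.95
eef_pos: [0.5085, 0.0056, 0.0655]
orientation: [3.141, -0.005, -3.14]
force: [-0.7, -0.1, -0.7]
gripper_width: 0.0855
grasp_force: 0.0
```

>>> servo_tool(steps=[[0, 0, 0, 0, 0, 0, -0.2], [0, 0, 0, 0, 0, 0, -0.2], [0, 0, 0, 0, 0, 0, -0.2], [0, 0, 0, 0, 0, 0, -0.2], [0, 0, 0, 0, 0, 0, -0.2], [0, 0, 0, 0, 0, 0, -0.2]])

```text
time: 4.7
eef_pos: [0.5119, 0.0039, 0.0697]
orientation: [-3.141, 0.004, 3.141]
force: [-3.0, -1.5, 11.9]
gripper_width: 0.0521
grasp_force: 49.2
```

```bash
python3 - <<'E'
from lib import *
f=cam('scene'); g=cam('wrist')
a=cv2.resize(f['pixels'][150:330,220:440],None,fx=2,fy=2); b=g['pixels'][160:480,120:480]
h=max(len(a),len(b)); P=lambda i:cv2.copyMakeBorder(i,0,h-len(i),0,0,cv2.BORDER_CONSTANT)
cv2.imwrite('pics/g1.png',np.hstack([P(a),P(b)])); print(a.shape,b.shape)
E
```

```text
(360, 440, 3) (320, 360, 3)
```

View pics/g1.png

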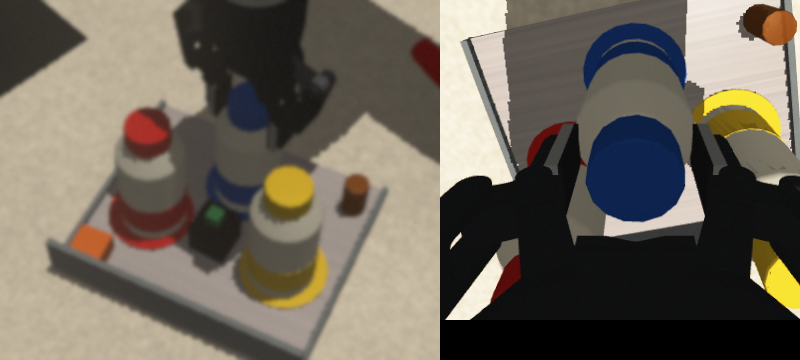

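The wrist crop shows the fingers beside the shoulder at a 52 mm opening, wedging upward. I'll release and try the cap instead.

>>> servo_tool(steps=[[0, 0, 0, 0, 0, 0, 1], [0, 0, 0, 0, 0, 0, 1], [0, 0, -0.28, 0, 0, 0, 0.6], [0, 0, -0.28, 0, 0, 0, -0.6], [0, 0, -0.28, 0, 0, 0, -0.6], [0, 0, -0.28, 0, 0, 0, -0.6], [0, 0, -0.28, 0, 0, 0, -0.6], [0, 0, -0.28, 0, 0, 0, -0.6]])

```text
time: 5.8
eef_pos: [0.5105, 0.004, 0.1089]
orientation: [3.142, -0.001, 3.141]
force: [0.3, 0.0, -0.1]
gripper_width: 0.0169
grasp_force: 0.0
```

```bash
python3 - <<'E'
from lib import *
f=cam('scene'); g=cam('wrist')
a=cv2.resize(f['pixels'][150:330,220:440],None,fx=2,fy=2); b=g['pixels'][160:480,120:480]
h=max(len(a),len(b)); P=lambda i:cv2.copyMakeBorder(i,0,h-len(i),0,0,cv2.BORDER_CONSTANT)
cv2.imwrite('pics/g2.png',np.hstack([P(a),P(b)]))
for X in([.5105,.004,.109],[.5105,.004,.134]): print(proj(g,X)-[120,160],(proj(f,X)-[220,150])*2)
E
```

```text
[[194.63530188 114.17564841]] [[248.90605653 117.10211742]]
[[194.58724535 135.75133763]] [[249.83695729  97.67502335]]
```

View pics/g2.png

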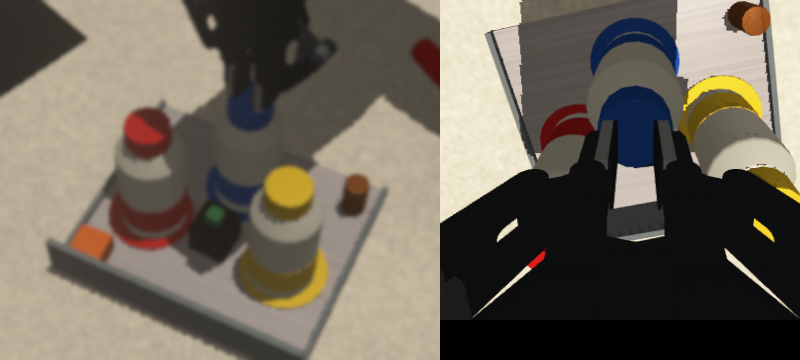

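The fingers passed over or behind the cap, closing to 17 mm on nothing. In the wrist crop the cap centre is near (195,125), about 10 px off the prediction. I'll rise and re-measure with the view clear.

>>> servo_tool(steps=[[0, 0, -0.5, 0, 0, 0, 1], [0.3, 0, -0.8, 0, 0, 0, 1], [0.6, 0, -0.8, 0, 0, 0, 1], [0.6, 0, -0.8, 0, 0, 0, 1], [0.6, 0, -0.8, 0, 0, 0, 1]])

```text
time: 6.52
eef_pos: [0.4212, 0.004, 0.2295]
orientation: [-3.142, 0.001, 3.141]
force: [0.3, 0.1, 0.7]
gripper_width: 0.0854
grasp_force: 0.0
```

```bash
python3 - <<'E'
from lib import *
t,s,w=cam('top'),cam('scene'),cam('wrist'); cv2.imwrite('pics/w3.png',w['pixels'])
for c,g in(('red',(.583,-.043,.134)),('blue',(.51,.004,.134)),('yellow',(.561,.077,.134))):
    for n,fs in(('ts',[t,s]),('ws',[w,s]),('tw',[t,w])):
        x,e,a=capfit(fs,c,g); print(c,n,x.round(4),round(e,2),a)
print(manip.state()['eef_pos'])
E
```

```text
red ts [ 0.5829 -0.0434  0.1362] 0.61 [(404, 438), (483, 559)]
red ws [ 0.5812 -0.0433  0.1342] 0.21 [(1304, 1464), (483, 555)]
red tw [ 0.5848 -0.0441  0.1299] 0.36 [(404, 432), (1304, 1418)]
blue ts [0.5125 0.0022 0.1366] 0.92 [(388, 427), (204, 538)]
blue ws [0.5108 0.003  0.1339] 1.89 [(1455, 1603), (204, 534)]
blue tw [0.5119 0.0039 0.1313] 0.52 [(388, 421), (1455, 1574)]
yellow ts [0.5607 0.0776 0.1378] 0.4 [(426, 438), (568, 611)]
yellow ws [0.5586 0.0773 0.1349] 0.16 [(1421, 1530), (568, 606)]
yellow tw [0.5617 0.0782 0.1309] 0.4 [(426, 431), (1421, 1486)]
[0.42121994 0.0039766  0.22883195]
```

View pics/w3.png

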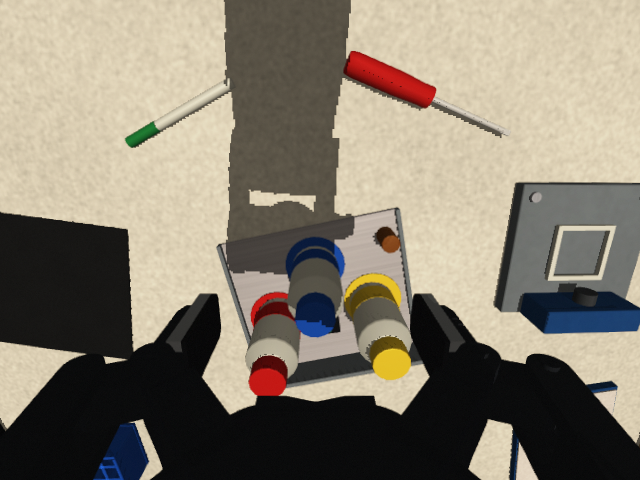

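The wrist view confirms blue upright at about (0.511, 0.004) with its cap at (316,315); the bottle is unmoved. I'll check where the fingertips really are relative to the reported TCP.

```bash
python3 - <<'E'
from lib import *
w=cam('wrist'); s=manip.state(); print(w['fov_y'],w['cx'],w['cy'],s['eef_pos'],(-w['R'].T@w['t']).round(4))
x,y,z=s['eef_pos']
for dz in(0,.013,.02,.03,.04):
  print(dz,proj(w,[[x+a*.011,y+b*.0427,z+dz] for b in(-1,1) for a in(-1,1)]).round(0).tolist())
im=w['pixels'][270:400,130:500]; cv2.imwrite('pics/f1.png',cv2.resize(cv2.convertScaleAbs(im,alpha=2.5),None,fx=2,fy=2))
E
```

```text
71.94853019637084 315.08518274247655 234.10772558982976 [0.42113227 0.00399691 0.22882507] [0.3453 0.0042 0.3965]
0 [[236.0, 255.0], [239.0, 292.0], [393.0, 255.0], [390.0, 292.0]]
0.013 [[230.0, 265.0], [234.0, 303.0], [399.0, 265.0], [396.0, 303.0]]
0.02 [[227.0, 270.0], [230.0, 310.0], [402.0, 270.0], [399.0, 310.0]]
0.03 [[221.0, 279.0], [225.0, 321.0], [408.0, 279.0], [404.0, 321.0]]
0.04 [[215.0, 289.0], [220.0, 333.0], [414.0, 289.0], [409.0, 333.0]]
```

View pics/f1.png

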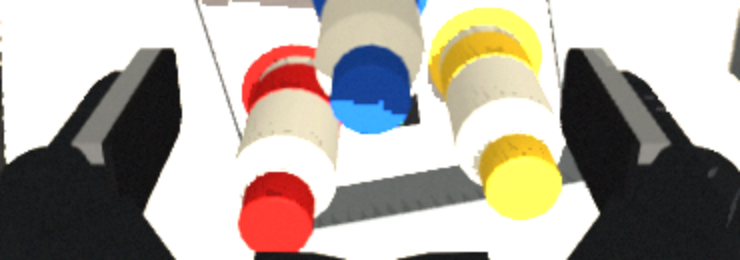

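Open, the pad edges at (220,295) and (410,295) match a point about 38 mm behind the reported TCP, not 13 mm. So the real tips sit about 25 mm higher than described, and I'll apply that correction.

>>> servo_tool(steps=[[-0.6, 0, 0, 0, 0, 0, 1], [-0.6, 0, 0.3, 0, 0, 0, 1], [-0.6, 0, 0.6, 0, 0, 0, 1], [-0.6, 0, 0.9, 0, 0, 0, 1], [-0.6, 0, 0.9, 0, 0, 0, 1]])

```text
time: 7.35
eef_pos: [0.5089, 0.0042, 0.0915]
orientation: [3.141, -0.007, 3.141]
force: [0.3, 0.3, 0.1]
gripper_width: 0.0853
grasp_force: 0.0
```

>>> servo_tool(steps=[[0, 0, 0.2, 0, 0, 0, 1], [0, 0, 0.35, 0, 0, 0, 1], [0, 0, 0.35, 0, 0, 0, 1], [0, 0, 0.35, 0, 0, 0, 0], [0, 0, 0.35, 0, 0, 0, 0], [0, 0, 0.35, 0, 0, 0, 0], [0, 0, 0.35, 0, 0, 0, 0]])

```text
time: 8.22
eef_pos: [0.5118, 0.0039, 0.0437]
orientation: [-3.141, 0.003, 3.141]
force: [-2.4, -0.8, 10.1]
gripper_width: 0.0566
grasp_force: 52.3
```

>>> servo_tool(steps=[[0, 0, -0.15, 0, 0, 0, 0], [0, 0, -0.4, 0, 0, 0, 0], [0, 0, -0.7, 0, 0, 0, 0], [0, 0, -1, 0, 0, 0, 0], [0, 0, -1, 0, 0, 0, 0]])

```text
time: 8.85
eef_pos: [0.5123, 0.0039, 0.1957]
orientation: [-3.141, 0.007, 3.142]
force: [-0.1, 0.6, -3.0]
gripper_width: 0.0561
grasp_force: 54.7
```

```bash
python3 - <<'E'
from lib import *
s=cam('scene'); cv2.imwrite('pics/s4.png',s['pixels'][60:340,100:460]); st=manip.state(); print(st['force'],st['gripper_width'],st['grasp_force'],st['eef_pos'])
t=cam('top'); d=(t['pixels'].max(2)<45).astype(np.uint8); d[:200]=0;d[330:]=0;d[:,:450]=0
b=max(blobs(d),key=lambda b:b[0]);P=np.array([onplane(t,u,.003)[:2] for u in quad(b[2])]); print('mat',P.round(3).tolist(),P.mean(0),np.linalg.norm(np.roll(P,1,0)-P,axis=1))
E
```

```text
[ 0.14776314  0.20967874 -3.51485709] 0.056047069689432356 54.65936292428523 [0.51115772 0.0039424  0.1933795 ]
mat [[0.632, -0.458], [0.438, -0.43], [0.466, -0.237], [0.66, -0.263]] [ 0.54886505 -0.34709084] [0.19680449 0.19574451 0.19498212 0.19579992]
```

View pics/s4.png

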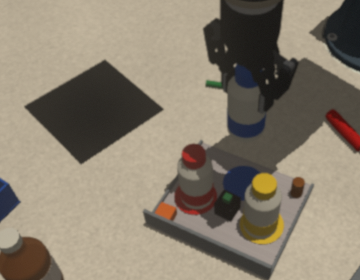

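The scene crop shows the blue bottle held upright at (247,100), with the others and the holder undisturbed. Next I'll carry it to the mat at (0.4975, -0.284).

>>> servo_tool(steps=[[0.05, -0.2, 0, 0, 0, 0, 0], [0.05, -0.5, 0, 0, 0, 0, 0], [0.05, -0.8, 0, 0, 0, 0, 0], [0.05, -0.96, 0, 0, 0, 0, 0]])

```text
time: 9.45
eef_pos: [0.5022, -0.1416, 0.1903]
orientation: [3.141, -0.002, 3.14]
force: [0.7, 0.0, -2.0]
gripper_width: 0.056
grasp_force: 54.6
```

>>> servo_tool(steps=[[0.04, -0.35, 0, 0, 0, 0, 0], [0.04, -0.65, 0, 0, 0, 0, 0], [0.04, -0.88, 0, 0, 0, 0, 0], [0.04, -0.96, 0.15, 0, 0, 0, 0], [0.04, -0.96, 0.3, 0, 0, 0, 0], [0.04, -0.96, 0.3, 0, 0, 0, 0]])

```text
time: 10.2
eef_pos: [0.4956, -0.2831, 0.1441]
orientation: [3.138, -0.005, 3.141]
force: [0.6, 0.4, -1.7]
gripper_width: 0.0564
grasp_force: 54.5
```

>>> servo_tool(steps=[[0, 0, 0.25, 0, 0, 0, 0], [0, 0, 0.5, 0, 0, 0, 0], [0, 0, 0.65, 0, 0, 0, 0], [0, 0, 0.72, 0, 0, 0, 0], [0, 0, 0.72, 0, 0, 0, 0], [0, 0, 0.72, 0, 0, 0, 0]])

```text
time: 10.95
eef_pos: [0.4976, -0.2842, 0.0396]
orientation: [-3.141, 0.001, 3.142]
force: [0.3, -0.4, -2.2]
gripper_width: 0.0561
grasp_force: 54.6
```

>>> servo_tool(steps=[[0, 0, 0.013, 0, 0, 0, 0], [0, 0, 0.013, 0, 0, 0, 1], [0, 0, 0.013, 0, 0, 0, 1], [0, 0, 0.013, 0, 0, 0, 1], [0, 0, -0.3, 0, 0, 0, 1], [0, 0, -0.69, 0, 0, 0, 1], [0, 0, -0.69, 0, 0, 0, 1]])

```text
time: 11.82
eef_pos: [0.4991, -0.2853, 0.1467]
orientation: [-3.137, 0.006, 3.142]
force: [-0.0, 0.0, -0.7]
gripper_width: 0.0855
grasp_force: 0.0
```

>>> servo_tool(steps=[[-0.28, 0.4, 0, 0, 0, 0, 1], [-0.28, 0.8, 0, 0, 0, 0, 1], [-0.28, 0.8, 0, 0, 0, 0, 1], [-0.28, 0.8, 0, 0, 0, 0, 1]])

```text
time: 12.32
eef_pos: [0.539, -0.1639, 0.1418]
orientation: [-3.142, -0.001, -3.141]
force: [-0.1, -0.2, -0.3]
gripper_width: 0.0856
grasp_force: 0.0
```

```bash
python3 - <<'E'
from lib import *
t,s=cam('top'),cam('scene')
for c,g in(('red',(.583,-.043,.134)),('blue',(.4976,-.284,.128)),('yellow',(.561,.077,.134))):
    x,e,a=capfit([t,s],c,g); print(c,x.round(4),round(e,2),a)
print(togo([.5825,-.0434,.042],np.pi))
E
```

```text
red [ 0.583  -0.0437  0.137 ] 0.38 [(403, 439), (506, 560)]
blue [ 0.6585 -0.1651  0.3205] 47.21 [(3572, 784), (95, 861)]
yellow [0.5605 0.0776 0.1364] 0.35 [(424, 437), (535, 609)]
[array([-0.29 ,  0.811,  0.667]), np.float64(-0.001)]
```

>>> servo_tool(steps=[[-0.29, 0.4, 0, 0, 0, 0, 1], [-0.29, 0.81, 0, 0, 0, 0, 1], [-0.29, 0.81, 0, 0, 0, 0, 1], [-0.29, 0.81, 0.15, 0, 0, 0, 1], [-0.29, 0.81, 0.45, 0, 0, 0, 1], [-0.29, 0.81, 0.66, 0, 0, 0, 1], [-0.29, 0.81, 0.66, 0, 0, 0, 1]])

```text
time: 13.3
eef_pos: [0.5812, -0.0439, 0.0413]
orientation: [3.141, -0.004, 3.14]
force: [1.3, 0.6, -0.4]
gripper_width: 0.085
grasp_force: 0.0
```

>>> servo_tool(steps=[[0, 0, 0, 0, 0, 0, 0], [0, 0, 0, 0, 0, 0, 0], [0, 0, 0, 0, 0, 0, 0], [0, 0, 0, 0, 0, 0, 0], [0, 0, -0.15, 0, 0, 0, 0], [0, 0, -0.4, 0, 0, 0, 0], [0, 0, -0.7, 0, 0, 0, 0], [0, 0, -0.7, 0, 0, 0, 0]])

```text
time: 14.3
eef_pos: [0.5846, -0.0429, 0.1526]
orientation: [-3.14, 0.007, 3.141]
force: [0.2, -0.1, -3.2]
gripper_width: 0.0562
grasp_force: 54.7
```

>>> servo_tool(steps=[[-0.11, -0.2, 0, 0, 0, 0, 0], [-0.11, -0.5, 0, 0, 0, 0, 0], [-0.11, -0.8, 0, 0, 0, 0, 0], [-0.11, -0.86, 0, 0, 0, 0, 0]])

```text
time: 14.8
eef_pos: [0.5984, -0.1738, 0.1475]
orientation: [-3.142, -0.001, 3.139]
force: [0.1, 0.2, -3.3]
gripper_width: 0.0564
grasp_force: 54.8
```

>>> servo_tool(steps=[[-0.11, -0.35, 0, 0, 0, 0, 0], [-0.11, -0.7, 0, 0, 0, 0, 0], [-0.11, -0.86, 0, 0, 0, 0, 0], [-0.11, -0.86, 0.15, 0, 0, 0, 0], [-0.11, -0.86, 0.45, 0, 0, 0, 0], [-0.11, -0.86, 0.65, 0, 0, 0, 0], [-0.11, -0.86, 0.73, 0, 0, 0, 0], [-0.11, -0.86, 0.73, 0, 0, 0, 0]])

```text
time: 15.8
eef_pos: [0.6162, -0.3, 0.0398]
orientation: [-3.141, 0.001, -3.141]
force: [0.6, 0.1, -3.7]
gripper_width: 0.0563
grasp_force: 55.3
```

>>> servo_tool(steps=[[0, 0, 0.007, 0, 0, 0, 0], [0, 0, 0.007, 0, 0, 0, 1], [0, 0, 0.007, 0, 0, 0, 1], [0, 0, 0.007, 0, 0, 0, 1], [0, 0, -0.3, 0, 0, 0, 1], [0, 0, -0.7, 0, 0, 0, 1], [0, 0, -0.7, 0, 0, 0, 1]])

```text
time: 16.68
eef_pos: [0.6178, -0.3018, 0.1493]
orientation: [-3.137, 0.008, 3.141]
force: [0.0, 0.0, -0.8]
gripper_width: 0.0853
grasp_force: 0.0
```

>>> servo_tool(steps=[[0.1, 0.4, 0, 0, 0, 0, 1], [0.18, 0.8, 0, 0, 0, 0, 1], [0.18, 0.95, 0, 0, 0, 0, 1], [0.18, 0.95, 0, 0, 0, 0, 1]])

```text
time: 17.18
eef_pos: [0.5888, -0.157, 0.1435]
orientation: [3.142, -0.0, -3.14]
force: [-0.5, -0.5, -0.2]
gripper_width: 0.0851
grasp_force: 0.0
```

>>> servo_tool(steps=[[0.1, 0.4, 0, 0, 0, 0, 1], [0.18, 0.8, 0, 0, 0, 0, 1], [0.18, 0.95, 0, 0, 0, 0, 1], [0.18, 0.95, 0, 0, 0, 0, 1]])

```text
time: 17.68
eef_pos: [0.5621, -0.0155, 0.1436]
orientation: [-3.141, 0.0, -3.141]
force: [0.6, -0.0, 0.2]
gripper_width: 0.0851
grasp_force: 0.0
```

```bash
python3 - <<'E'
from lib import *
t,s=cam('top'),cam('scene')
for c,g in(('red',(.616,-.301,.128)),('blue',(.4976,-.284,.128)),('yellow',(.561,.077,.134))):
    x,e,a=capfit([t,s],c,g); print(c,x.round(4),round(e,2),a)
print(togo([.5607,.0774,.042],np.pi))
E
```

```text
red [ 0.6146 -0.2994  0.1315] 0.5 [(439, 482), (457, 484)]
blue [ 0.4968 -0.283   0.1367] 0.05 [(449, 502), (208, 429)]Traceback (most recent call last):
  File "<stdin>", line 4, in <module>
  File "lib.py", line 32, in capfit
    p=proj(f,[*guess])[0]; b=min(blobs(colmask(f,col)),key=lambda b:np.hypot(*(b[1]-p))); obs.append(b)
                             ~~~^^^^^^^^^^^^^^^^^^^^^^^^^^^^^^^^^^^^^^^^^^^^^^^^^^^^^^^^
ValueError: min() iterable argument is empty
```

>>> servo_tool(steps=[[0, 0.35, 0, 0, 0, 0, 1], [0, 0.63, 0, 0, 0, 0, 1], [0, 0.63, 0, 0, 0, 0, 1], [0, 0.63, 0.15, 0, 0, 0, 1], [0, 0.63, 0.45, 0, 0, 0, 1], [0, 0.63, 0.67, 0, 0, 0, 1], [0, 0.63, 0.67, 0, 0, 0, 1]])

```text
time: 18.65
eef_pos: [0.5606, 0.0771, 0.0413]
orientation: [-3.141, -0.004, 3.14]
force: [0.1, 0.3, 0.8]
gripper_width: 0.0853
grasp_force: 0.0
```

>>> servo_tool(steps=[[0, 0, 0, 0, 0, 0, 0], [0, 0, 0, 0, 0, 0, 0], [0, 0, 0, 0, 0, 0, 0], [0, 0, 0, 0, 0, 0, 0], [0, 0, -0.2, 0, 0, 0, 0], [0, 0, -0.6, 0, 0, 0, 0], [0, 0, -1, 0, 0, 0, 0], [0, 0, -1, 0, 0, 0, 0]])

```text
time: 19.65
eef_pos: [0.5641, 0.079, 0.199]
orientation: [3.141, 0.01, 3.142]
force: [-0.5, -0.3, -3.6]
gripper_width: 0.0565
grasp_force: 54.8
```

>>> servo_tool(steps=[[0.03, -0.2, 0, 0, 0, 0, 0], [0.03, -0.55, 0, 0, 0, 0, 0], [0.03, -0.9, 0, 0, 0, 0, 0], [0.03, -0.97, 0, 0, 0, 0, 0]])

```text
time: 20.15
eef_pos: [0.5565, -0.0691, 0.1926]
orientation: [-3.141, -0.001, 3.139]
force: [-0.3, -0.8, -3.0]
gripper_width: 0.0564
grasp_force: 54.7
```

>>> servo_tool(steps=[[0.03, -0.35, 0, 0, 0, 0, 0], [0.03, -0.7, 0, 0, 0, 0, 0], [0.03, -0.97, 0, 0, 0, 0, 0], [0.03, -0.97, 0, 0, 0, 0, 0]])

```text
time: 20.65
eef_pos: [0.5522, -0.2137, 0.1925]
orientation: [3.141, -0.001, 3.139]
force: [0.0, 0.4, -2.4]
gripper_width: 0.0563
grasp_force: 54.9
```

>>> servo_tool(steps=[[0.03, -0.35, 0, 0, 0, 0, 0], [0.03, -0.7, 0, 0, 0, 0, 0], [0.03, -0.96, 0, 0, 0, 0, 0], [0.03, -0.96, 0, 0, 0, 0, 0], [0.03, -0.96, 0.2, 0, 0, 0, 0], [0.03, -0.96, 0.3, 0, 0, 0, 0], [0.03, -0.96, 0.3, 0, 0, 0, 0]])

```text
time: 21.52
eef_pos: [0.5479, -0.3545, 0.1473]
orientation: [3.14, -0.002, -3.141]
force: [-0.0, -0.2, -3.4]
gripper_width: 0.0561
grasp_force: 55.0
```

>>> servo_tool(steps=[[0, 0, 0.25, 0, 0, 0, 0], [0, 0, 0.5, 0, 0, 0, 0], [0, 0, 0.65, 0, 0, 0, 0], [0, 0, 0.72, 0, 0, 0, 0], [0, 0, 0.72, 0, 0, 0, 0], [0, 0, 0.72, 0, 0, 0, 0]])

```text
time: 22.28
eef_pos: [0.5488, -0.3563, 0.0416]
orientation: [-3.14, 0.001, 3.142]
force: [-1.1, 0.6, -1.0]
gripper_width: 0.0562
grasp_force: 55.1
```

>>> servo_tool(steps=[[0, 0, 0.02, 0, 0, 0, 0], [0, 0, 0.02, 0, 0, 0, 0], [0, 0, 0.02, 0, 0, 0, 1], [0, 0, 0.02, 0, 0, 0, 1], [0, 0, 0.02, 0, 0, 0, 1], [0, 0, -0.3, 0, 0, 0, 1], [0, 0, -0.7, 0, 0, 0, 1], [0, 0, -1, 0, 0, 0, 1]])

```text
time: 23.28
eef_pos: [0.5484, -0.3562, 0.1929]
orientation: [-3.14, 0.001, 3.141]
force: [0.0, -0.2, 0.0]
gripper_width: 0.0857
grasp_force: 0.0
```

>>> servo_tool(steps=[[0.1, 0.4, 0, 0, 0, 0, 1], [0.15, 0.8, 0, 0, 0, 0, 1], [0.2, 1, 0, 0, 0, 0, 1], [0.2, 1, 0, 0, 0, 0, 1]])

```text
time: 23.78
eef_pos: [0.5179, -0.2044, 0.1906]
orientation: [3.142, 0.0, -3.139]
force: [0.4, -0.9, 0.0]
gripper_width: 0.0853
grasp_force: 0.0
```

>>> servo_tool(steps=[[0.1, 0.4, 0, 0, 0, 0, 1], [0.2, 0.8, 0, 0, 0, 0, 1], [0.3, 1, 0, 0, 0, 0, 1], [0.3, 1, 0, 0, 0, 0, 1]])

```text
time: 24.28
eef_pos: [0.473, -0.0553, 0.1905]
orientation: [-3.141, 0.0, -3.14]
force: [-0.5, -0.1, -1.0]
gripper_width: 0.0854
grasp_force: 0.0
```

```bash
cat >> lib.py <<'E'
def disc(frames,col,guess,z=.009):
    """coaster centre per frame: ellipse of the colour blob's hull, on plane z"""
    out=[]
    for f in frames:
        p=proj(f,[*guess,z])[0]; bs=[b for b in blobs(colmask(f,col),100) if np.hypot(*(b[1]-p))<60]
        if not bs: out.append(None); continue
        b=max(bs,key=lambda b:b[0]); h=cv2.convexHull(np.argwhere(b[2])[:,::-1].astype(np.float32))[:,0]
        P=np.array([onplane(f,u,z)[:2] for u in h]); r=least_squares(lambda q:np.linalg.norm(P-q[:2],axis=1)-q[2],[*guess,.038],loss='soft_l1',f_scale=.001)
        out.append(r.x.round(4))
    return out
E
python3 - <<'E'
from lib import *
t,s,w=cam('top'),cam('scene'),cam('wrist'); cv2.imwrite('pics/w5.png',w['pixels'])
for c,g in(('red',(.615,-.300,.128)),('blue',(.4976,-.284,.128)),('yellow',(.5475,-.357,.128))):
    x,e,a=capfit([t,s],c,g); print(c,x.round(4),round(e,2),a)
for c,g in(('red',(.583,-.0434)),('blue',(.511,.004)),('yellow',(.5607,.0774))): print('spot',c,disc([t,s,w],c,g))
print(manip.state()['eef_pos'],manip.state()['time'])
E
```

```text
red [ 0.6148 -0.3     0.1304] 0.45 [(440, 481), (446, 482)]
blue [ 0.4968 -0.2829  0.1369] 0.01 [(447, 502), (204, 429)]
yellow [ 0.5464 -0.3575  0.1299] 0.69 [(494, 501), (369, 429)]
spot red [None, array([ 0.5845, -0.0449,  0.0372]), array([ 0.5837, -0.0456,  0.0375])]
spot blue [array([0.5098, 0.0065, 0.0342]), array([0.5085, 0.0039, 0.036 ]), array([0.508 , 0.0033, 0.0372])]
spot yellow [array([0.559 , 0.079 , 0.0375]), array([0.5576, 0.0795, 0.0375]), array([0.557 , 0.0789, 0.0376])]
[ 0.4738473  -0.05705807  0.19038992] 24.425
```

View pics/w5.png

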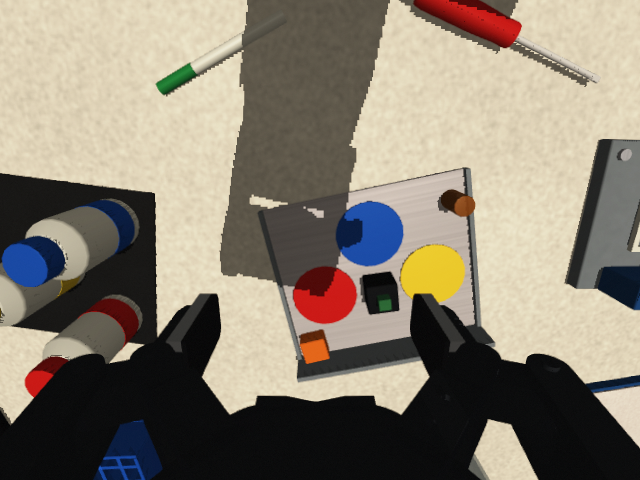

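All three bottles stand on the mat and all three coasters are visible: red (325,294), blue (370,233), yellow (433,272). The holder is at (380,292). Now I'll fit the holder's pose from its masks.

```bash
cat >> lib.py <<'E'
def box(x,y,yaw,z0,h,a):
    c,s=np.cos(yaw),np.sin(yaw); q=np.array([[i,j] for i in(-a,a) for j in(-a,a)])/2@np.array([[c,s],[-s,c]])+[x,y]
    return np.array([[*p,z] for p in q for z in(z0,z0+h)])
def holderfit(frames,guess,z0,yaws,names):
    """pose from IoU of projected block+cuvette with cut_out masks"""
    ms=[]
    for n in names:
        r=manip.cut_out('holder',n); print(n,[(round(d['conf'],2),int(d['region'].sum())) for d in r]); ms.append(r[0]['region'] if r else None)
    def cost(x,y,a,z=z0):
        c=0
        for f,m in zip(frames,ms):
            if m is None: continue
            k=np.zeros(m.shape,np.uint8)
            for B in(box(x,y,a,z,.034,.034),box(x,y,a,z+.034,.012,.0125)):
                cv2.fillConvexPoly(k,np.round(cv2.convexHull((proj(f,B)*16).astype(np.float32))).astype(np.int32),1,shift=4)
            c+=1-(k.astype(bool)&m).sum()/(k.astype(bool)|m).sum()
        return c
    from scipy.optimize import brute,fmin
    best=None
    for a in yaws:
        v=brute(lambda p:cost(p[0],p[1],a),(slice(guess[0]-.01,guess[0]+.0101,.002),slice(guess[1]-.01,guess[1]+.0101,.002)),finish=None,full_output=True)
        if best is None or v[1]<best[0]: best=(v[1],v[0][0],v[0][1],a)
    r=fmin(lambda p:cost(*p),best[1:],disp=False,initial_simplex=np.array(best[1:])+np.array([[0,0,0],[.002,0,0],[0,.002,0],[0,0,.06]]))
    zs=[round(cost(*r,z0+d),3) for d in(-.006,0,.006)]
    return r.round(4),cost(*r).__round__(3),zs
E
python3 - <<'E'
from lib import *
N=['wrist','scene','top']; F=[cam(n) for n in N]
for k in([0],[0,1],[1,2]): print(holderfit([F[i] for i in k],(.571,.017),.006,np.radians(np.arange(-40,50,8)),[N[i] for i in k]))
E
```

```text
wrist [(0.87, 1252)]
(array([0.5722, 0.0158, 0.2123]), np.float64(0.118), [np.float64(0.142), np.float64(0.118), np.float64(0.171)])
wrist [(0.87, 1252)]
scene [(0.92, 600)]
(array([0.571 , 0.0161, 0.1696]), np.float64(0.228), [np.float64(0.311), np.float64(0.228), np.float64(0.374)])
scene [(0.92, 600)]
top [(0.61, 356)]
(array([0.5731, 0.0157, 0.1574]), np.float64(0.217), [np.float64(0.325), np.float64(0.217), np.float64(0.312)])
```

>>> servo_tool(steps=[[-0.33, 0.25, 0, 0, 0, -0.1, 0.4], [-0.65, 0.489, 0, 0, 0, -0.186, 0.4], [-0.65, 0.489, 0, 0, 0, -0.186, 0.4], [-0.65, 0.489, 0.3, 0, 0, -0.186, 0.4], [-0.65, 0.489, 0.5, 0, 0, -0.186, 0.4], [-0.65, 0.489, 0.5, 0, 0, -0.186, 0.4], [-0.65, 0.489, 0.5, 0, 0, -0.186, 0.4]])

```text
time: 25.7
eef_pos: [0.5711, 0.017, 0.1167]
orientation: [-3.141, 0.002, -2.948]
force: [0.4, -0.2, 0.4]
gripper_width: 0.0598
grasp_force: 0.0
```

```bash
python3 - <<'E'
from lib import *
print(togo([.5715,.0162,-.013],np.pi+.195),manip.state()['gripper_width'])
w=cam('wrist'); cv2.imwrite('pics/w6.png',cv2.convertScaleAbs(w['pixels'],alpha=1.6)[150:480])
print(holderfit([w],(.571,.017),.006,np.radians([6,11,16]),['wrist']))
E
```

```text
[array([-0.   , -0.005,  0.865]), np.float64(-0.001)] 0.05979664048258099
wrist [(0.82, 2157)]
(array([0.5731, 0.017 , 0.1656]), np.float64(0.068), [np.float64(0.065), np.float64(0.068), np.float64(0.156)])
```

View pics/w6.png

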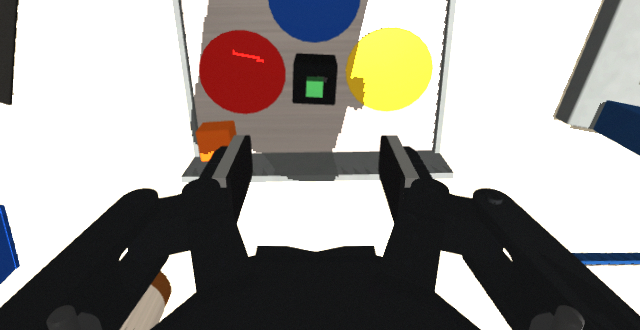

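Fingers straddle the holder symmetrically, with the block at (315,78) in the crop. Next I'll descend and grip.

>>> servo_tool(steps=[[-0.005, -0.003, 0.3, 0, 0, 0, 0.4], [-0.005, -0.003, 0.6, 0, 0, 0, 0.4], [-0.005, -0.003, 0.83, 0, 0, 0, 0.4], [-0.005, -0.003, 0.83, 0, 0, 0, 0.4], [-0.005, -0.003, 0.83, 0, 0, 0, -0.6], [-0.005, -0.003, 0.83, 0, 0, 0, -0.6], [-0.005, -0.003, 0.83, 0, 0, 0, -0.6], [-0.005, -0.003, 0.83, 0, 0, 0, -0.6]], squeeze=40)

```text
time: 26.8
eef_pos: [0.5729, 0.017, -0.0069]
orientation: [-3.141, 0.004, -2.947]
force: [-2.1, -0.4, 7.3]
gripper_width: 0.0334
grasp_force: 39.9
```

>>> servo_tool(steps=[[0, 0, -0.1, 0, 0, 0, -0.6], [0, 0, -0.3, 0, 0, 0, -0.6], [0, 0, -0.6, 0, 0, 0, -0.6], [0, 0, -0.9, 0, 0, 0, -0.6], [0, 0, -0.9, 0, 0, 0, -0.6]])

```text
time: 27.42
eef_pos: [0.5735, 0.017, 0.1306]
orientation: [-3.14, 0.007, -2.947]
force: [-0.4, 0.2, -1.7]
gripper_width: 0.0332
grasp_force: 39.7
```

>>> servo_tool(steps=[[0.02, 0.25, 0, 0, 0, 0.08, -0.6], [0.04, 0.55, 0, 0, 0, 0.186, -0.6], [0.048, 0.79, 0, 0, 0, 0.186, -0.6], [0.048, 0.79, 0, 0, 0, 0.186, -0.6]])

```text
time: 27.92
eef_pos: [0.5405, 0.1336, 0.1256]
orientation: [3.142, -0.001, -3.139]
force: [0.0, -0.9, 0.0]
gripper_width: 0.0336
grasp_force: 39.8
```

>>> servo_tool(steps=[[0.1, 0.35, 0, 0, 0, 0, -0.6], [0.18, 0.67, 0, 0, 0, 0, -0.6], [0.18, 0.67, 0, 0, 0, 0, -0.6], [0.18, 0.67, 0, 0, 0, 0, -0.6]])

```text
time: 28.42
eef_pos: [0.5146, 0.2315, 0.1256]
orientation: [-3.141, -0.0, 3.141]
force: [1.0, -0.4, -1.1]
gripper_width: 0.0331
grasp_force: 39.9
```

```bash
python3 - <<'E'
from lib import *
w=cam('wrist'); t=cam('top'); cv2.imwrite('pics/w7.png',w['pixels'])
s=manip.state(); print(s['eef_pos'],s['orientation'])
r=nest(w,[.487,.333,.024]); print(r)
h=.006+s['eef_pos'][2]+.007
print(holderfit([w],s['eef_pos'][:2],h,np.radians([-6,0,6]),['wrist']))
E
```

```text
[0.51487311 0.23113396 0.12571835] [-3.14132109e+00 -1.71104824e-04  3.14012023e+00]Traceback (most recent call last):
  File "<stdin>", line 4, in <module>
  File "lib.py", line 55, in nest
    b=min(blobs(w,150),key=lambda b:np.hypot(*(b[1]-p))); q=quad(b[2]); P=np.array([onplane(f,u,.024) for u in q])
                                                                                                               ^
TypeError: 'NoneType' object is not iterable
```

View pics/w7.png

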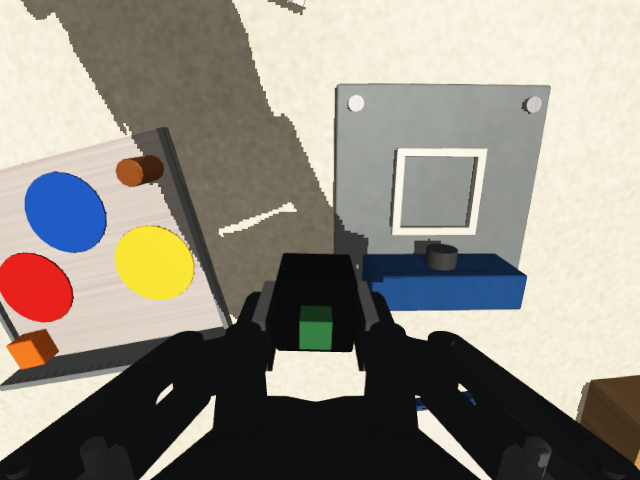

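The holder is held square, with its cuvette at (316,328). The nest's outer corners are at about (397,149), (487,148), (478,235), (392,233).

```bash
python3 - <<'E'
from lib import *
w=cam('wrist'); s=manip.state()
P=np.array([onplane(w,u,.024) for u in((397,149),(487,148),(478,235),(392,233))]); e=np.roll(P,-1,0)-P
print('nest',P.mean(0),np.linalg.norm(e,axis=1),np.degrees(np.arctan2(e[:,1],e[:,0])))
g=cv2.cvtColor(w['pixels'],cv2.COLOR_BGR2HSV); m=((g[...,0]>50)&(g[...,0]<80)&(g[...,1]>100)).astype(np.uint8); m[:240]=0
for b in blobs(m,100): print('green',b[0],b[1],quad(b[2]).tolist())
h=.006+s['eef_pos'][2]+.007; print(h)
print(holderfit([w],s['eef_pos'][:2],h,np.radians([-6,0,6]),['wrist']), s['eef_pos'])
x,y=s['eef_pos'][:2]
for dx in(-.002,0,.002,.004): print(dx,proj(w,box(x+dx,y,0,h+.034,.012,.0125)).round(0).tolist())
E
```

```text
nest [0.48801168 0.33357659 0.024     ] [0.07232775 0.07298167 0.07480419 0.06980528] [  90.94210809    2.43271985  -91.47406164 -179.4776901 ]
green 1464 [315.22540984 327.51980874] [[331.0, 349.0], [299.0, 349.0], [302.0, 305.0], [330.0, 306.0]]
0.13874605071939047
wrist [(0.71, 7605)]
(array([ 0.5143,  0.2315, -0.0428]), np.float64(0.075), [np.float64(0.108), np.float64(0.075), np.float64(0.196)]) [0.51488877 0.23118408 0.12574605]
-0.002 [[299.0, 304.0], [298.0, 320.0], [330.0, 304.0], [331.0, 320.0], [300.0, 330.0], [298.0, 348.0], [329.0, 330.0], [331.0, 348.0]]
0 [[299.0, 308.0], [298.0, 324.0], [330.0, 308.0], [331.0, 324.0], [300.0, 334.0], [299.0, 352.0], [329.0, 334.0], [331.0, 352.0]]
0.002 [[299.0, 312.0], [298.0, 329.0], [330.0, 312.0], [331.0, 329.0], [300.0, 338.0], [299.0, 356.0], [329.0, 338.0], [331.0, 356.0]]
0.004 [[300.0, 316.0], [298.0, 333.0], [330.0, 316.0], [331.0, 333.0], [300.0, 342.0], [299.0, 360.0], [329.0, 342.0], [330.0, 360.0]]
```

>>> servo_tool(steps=[[0.1, 0.35, 0, 0, 0, 0, -0.6], [0.173, 0.682, 0, 0, 0, 0, -0.6], [0.173, 0.682, 0, 0, 0, 0, -0.6], [0.173, 0.682, 0.2, 0, 0, 0, -0.6], [0.173, 0.682, 0.5, 0, 0, 0, -0.6], [0.173, 0.682, 0.7, 0, 0, 0, -0.6], [0.173, 0.682, 0.79, 0, 0, 0, -0.6], [0.173, 0.682, 0.79, 0, 0, 0, -0.6]])

```text
time: 29.62
eef_pos: [0.489, 0.3341, 0.0074]
orientation: [-3.141, -0.0, 3.141]
force: [0.1, 0.4, -0.6]
gripper_width: 0.0332
grasp_force: 39.7
```

>>> servo_tool(steps=[[0, 0, 0.01, 0, 0, 0, -0.6], [0, 0, 0.01, 0, 0, 0, -0.6]])

```text
time: 29.88
eef_pos: [0.489, 0.3349, 0.0066]
orientation: [3.141, 0.001, 3.141]
force: [-0.2, -0.2, -1.3]
gripper_width: 0.0332
grasp_force: 39.7
```

>>> servo_tool(steps=[[0, -0.003, 0.007, 0, 0, 0, -0.6], [0, -0.003, 0.014, 0, 0, 0, -0.6], [0, -0.003, 0.014, 0, 0, 0, -0.6]])

```text
time: 30.25
eef_pos: [0.4888, 0.3345, 0.005]
orientation: [3.141, 0.001, -3.142]
force: [-4.4, -2.7, 12.7]
gripper_width: 0.0334
grasp_force: 41.3
```

>>> servo_tool(steps=[[0, 0, 0, 0, 0, 0, 0.2], [0, 0, 0, 0, 0, 0, 0.2], [0, 0, 0, 0, 0, 0, 0.2], [0, 0, -0.4, 0, 0, 0, 0.2], [0, 0, -0.8, 0, 0, 0, 1], [0, -0.4, -0.96, 0, 0, 0, 1], [0, -0.8, -0.96, 0, 0, 0, 1], [0, -0.8, -0.96, 0, 0, 0, 1]])

```text
time: 31.25
eef_pos: [0.4886, 0.2113, 0.1481]
orientation: [-3.141, 0.0, 3.138]
force: [-0.1, 0.3, 0.8]
gripper_width: 0.0858
grasp_force: 0.0
```

```bash
python3 - <<'E'
from lib import *
w,s=cam('wrist'),cam('scene'); cv2.imwrite('pics/w8.png',w['pixels'])
print(holderfit([w],(.487,.334),.018,np.radians([-6,0,6]),['wrist']))
print(holderfit([w,s],(.487,.334),.018,np.radians([-6,0,6]),['wrist','scene']))
print(manip.state()['eef_pos'])
for c,g in(('red',(.583,-.0434)),('blue',(.511,.004)),('yellow',(.5607,.0774))): print('spot',c,disc([w,cam('top'),s],c,g))
E
```

```text
wrist [(0.81, 2271)]
(array([ 0.4889,  0.3346, -0.0104]), np.float64(0.088), [np.float64(0.126), np.float64(0.088), np.float64(0.174)])
wrist [(0.81, 2271)]
scene [(0.73, 704)]
(array([ 0.4882,  0.3346, -0.0567]), np.float64(0.219), [np.float64(0.342), np.float64(0.219), np.float64(0.331)])
[0.48847249 0.21528399 0.14746182]
spot red [array([ 0.5835, -0.0435,  0.0378]), array([ 0.5857, -0.0463,  0.0375]), array([ 0.5845, -0.0451,  0.0372])]
spot blue [array([0.5082, 0.0052, 0.0374]), array([0.5098, 0.0032, 0.0368]), array([0.5089, 0.0039, 0.036 ])]
spot yellow [array([0.557 , 0.0807, 0.0376]), array([0.5589, 0.0792, 0.0376]), array([0.5575, 0.0797, 0.0376])]
```

View pics/w8.png

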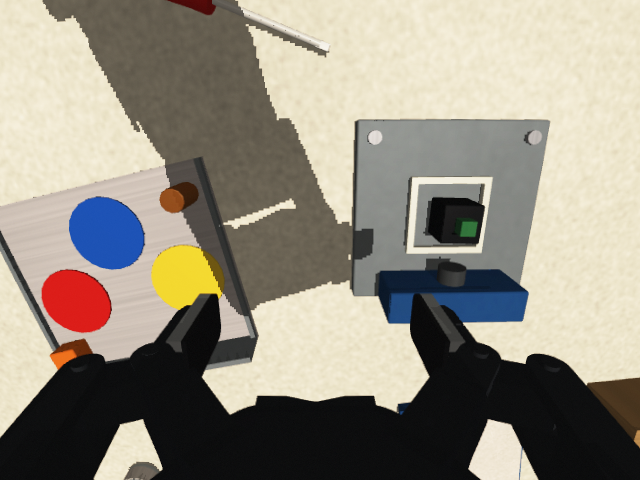

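The holder sits square in the nest, at (455,220) in the picture and within about 1.5 mm of centre. Now to the bottles on the mat.

>>> servo_tool(steps=[[-0.1, -0.4, 0, 0, 0, 0, 1], [-0.18, -0.8, 0, 0, 0, 0, 1], [-0.2, -0.95, 0, 0, 0, 0, 1], [-0.2, -0.95, 0, 0, 0, 0, 1]])

```text
time: 32.15
eef_pos: [0.5188, 0.071, 0.1476]
orientation: [-3.142, -0.0, 3.14]
force: [0.1, 0.5, 0.4]
gripper_width: 0.0856
grasp_force: 0.0
```

>>> servo_tool(steps=[[0, -0.4, 0, 0, 0, 0, 1], [0, -0.8, 0, 0, 0, 0, 1], [0, -0.95, 0, 0, 0, 0, 1], [0, -0.95, 0, 0, 0, 0, 1]])

```text
time: 32.65
eef_pos: [0.5187, -0.0707, 0.1476]
orientation: [3.141, -0.0, 3.14]
force: [-0.4, 0.2, -0.4]
gripper_width: 0.0852
grasp_force: 0.0
```

>>> servo_tool(steps=[[0, -0.4, 0, 0, 0, 0, 1], [0, -0.8, 0, 0, 0, 0, 1], [0, -0.9, 0, 0, 0, 0, 1], [0, -0.9, 0, 0, 0, 0, 1]])

```text
time: 33.15
eef_pos: [0.5188, -0.2046, 0.1474]
orientation: [3.141, -0.0, 3.142]
force: [-0.7, 1.7, -0.6]
gripper_width: 0.0851
grasp_force: 0.0
```

```bash
python3 - <<'E'
from lib import *
t,s,w=cam('top'),cam('scene'),cam('wrist'); cv2.imwrite('pics/w9.png',w['pixels'])
for c,g in(('red',(.6147,-.300,.128)),('blue',(.4976,-.284,.128)),('yellow',(.5475,-.357,.128))):
  for n,fs in(('ts',[t,s]),('ws',[w,s]),('tw',[t,w])):
    try: x,e,a=capfit(fs,c,g); print(c,n,x.round(4),round(e,2),a)
    except Exception as ex: print(c,n,'fail')
print(manip.state()['eef_pos'],togo([.6147,-.3,.037]))
E
```

```text
red ts [ 0.5875 -0.1531  0.1375] 71.5 [(1180, 460), (447, 519)]
red ws [ 0.6129 -0.2844  0.1269] 6.96 [(181, 2823), (447, 483)]
red tw [ 0.6175 -0.2508  0.099 ] 117.01 [(1180, 435), (181, 2211)]
blue ts [ 0.6479 -0.1932  0.304 ] 52.63 [(3571, 752), (161, 794)]
blue ws [ 0.4941 -0.2806  0.1367] 2.55 [(3483, 4142), (161, 428)]
blue tw [ 0.6905 -0.407  -0.1659] 92.94 [(3571, 257), (3483, 540)]
yellow ts [ 0.6225 -0.0526  0.3348] 83.84 [(1190, 788), (372, 930)]
yellow ws [ 0.5455 -0.356   0.1285] 0.46 [(3291, 3581), (372, 428)]
yellow tw [0.401  0.0048 0.5723] 119.15 [(1190, 2253), (3291, 2902)]
[ 0.5187347  -0.20380677  0.14763702] [array([-0.639, -0.643,  0.737])]
```

View pics/w9.png

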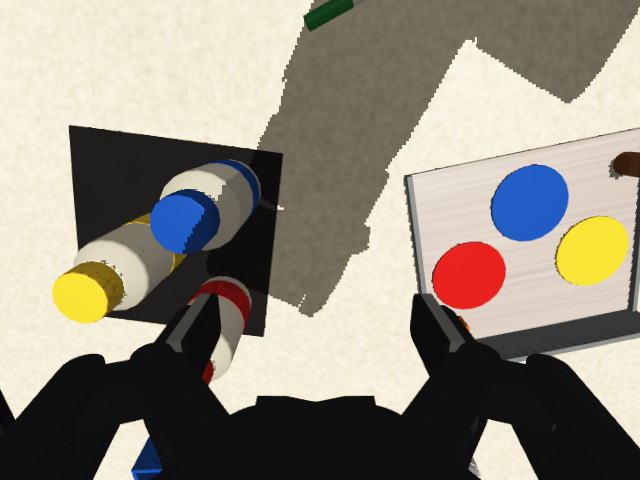

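All three bottles stand upright on the mat: blue cap (185,222), yellow (88,293), red partly behind the finger at (225,330). Red goes back first.

>>> servo_tool(steps=[[-0.35, -0.35, 0, 0, 0, 0, 1], [-0.645, -0.641, 0, 0, 0, 0, 1], [-0.645, -0.641, 0, 0, 0, 0, 1], [-0.645, -0.641, 0.2, 0, 0, 0, 1], [-0.645, -0.641, 0.5, 0, 0, 0, 1], [-0.645, -0.641, 0.73, 0, 0, 0, 1], [-0.645, -0.641, 0.73, 0, 0, 0, 1]], squeeze=50)

```text
time: 34.17
eef_pos: [0.6138, -0.2994, 0.0359]
orientation: [3.139, -0.005, -3.14]
force: [0.8, 0.2, 0.8]
gripper_width: 0.0854
grasp_force: 0.0
```

>>> servo_tool(steps=[[0, 0, 0, 0, 0, 0, 0], [0, 0, 0, 0, 0, 0, 0], [0, 0, 0, 0, 0, 0, 0], [0, 0, 0, 0, 0, 0, 0], [0, 0, -0.2, 0, 0, 0, 0], [0, 0, -0.5, 0, 0, 0, 0], [0, 0, -0.8, 0, 0, 0, 0], [0, 0, -0.8, 0, 0, 0, 0]])

```text
time: 35.17
eef_pos: [0.617, -0.3028, 0.1635]
orientation: [-3.137, 0.007, 3.142]
force: [0.3, -0.6, -4.1]
gripper_width: 0.0565
grasp_force: 54.9
```

>>> servo_tool(steps=[[0.1, 0.2, 0, 0, 0, 0, 0], [0.1, 0.55, 0, 0, 0, 0, 0], [0.1, 0.85, 0, 0, 0, 0, 0], [0.1, 0.85, 0, 0, 0, 0, 0]])

```text
time: 35.67
eef_pos: [0.5998, -0.1714, 0.1577]
orientation: [3.141, -0.001, -3.139]
force: [-0.0, -0.8, -3.1]
gripper_width: 0.0561
grasp_force: 54.9
```

>>> servo_tool(steps=[[0.1, 0.35, 0, 0, 0, 0, 0], [0.1, 0.7, 0, 0, 0, 0, 0], [0.1, 0.85, 0, 0, 0, 0, 0], [0.1, 0.85, 0, 0, 0, 0, 0], [0.1, 0.85, 0, 0, 0, 0, 0]])

```text
time: 36.3
eef_pos: [0.5852, -0.0479, 0.1579]
orientation: [-3.141, -0.0, 3.141]
force: [0.0, -0.8, -2.6]
gripper_width: 0.0562
grasp_force: 55.2
```

```bash
cat >> lib.py <<'E'
def held(col,zbase_off):
    """x,y offset of the held bottle's cap from the TCP, wrist view alone"""
    w=cam('wrist'); s=manip.state(); p=s['eef_pos']; zt=p[2]+zbase_off+.125
    b=max([b for b in blobs(colmask(w,col),300) if b[1][1]>230 and abs(b[1][0]-315)<60],key=lambda b:b[0])
    v=b[2]; h=cv2.convexHull(np.argwhere(v)[:,::-1].astype(np.float32)); m=cv2.moments(h); o=np.array([m['m10'],m['m01']])/m['m00']
    r=least_squares(lambda x:hullc(proj(w,np.r_[ring(x,.019,zt),ring(x,.019,zt-.021)]))[0]-o,p[:2])
    A=hullc(proj(w,np.r_[ring(r.x,.019,zt),ring(r.x,.019,zt-.021)]))[1]
    return r.x-p[:2],(m['m00'],A),p,s['orientation']
E
python3 - <<'E'
from lib import *
print(held('red',.003-.037), togo([.5845,-.045,.045]))
E
```

```text
(array([-0.01027582, -0.00034653]), (9706.0, 15214.138893645024), array([ 0.58521716, -0.04806094,  0.15796222]), array([-3.14134560e+00, -2.84458586e-04,  3.14043211e+00])) [array([0.005, 0.021, 0.753])]
```

```bash
cat >> lib.py <<'E'
def heldx(col,zbase_off):
    """x offset from the blob's upper edge and width"""
    w=cam('wrist'); p=manip.state()['eef_pos']; zt=p[2]+zbase_off+.125
    b=max([b for b in blobs(colmask(w,col),300) if b[1][1]>230 and abs(b[1][0]-315)<60],key=lambda b:b[0]); yx=np.argwhere(b[2])
    mid=yx[abs(yx[:,1]-yx[:,1].mean())<10]
    for dx in(-.006,-.004,-.002,0,.002,.004):
        q=proj(w,np.r_[ring((p[0]+dx,p[1]),.019,zt),ring((p[0]+dx,p[1]),.019,zt-.021)]); print(dx,q.min(0).round(1),q.max(0).round(1))
    print('obs',yx.min(0)[::-1],yx.max(0)[::-1])
E
python3 - <<'E'
from lib import *
heldx('red',.003-.037)
E
```

```text
-0.006 [248.  293.2] [380.3 436.4]
-0.004 [248.5 298.6] [379.9 441.2]
-0.002 [249. 304.] [379.4 446. ]
0 [249.4 309.3] [379.  450.7]
0.002 [249.9 314.5] [378.6 455.3]
0.004 [250.4 319.7] [378.1 459.9]
obs [252 302] [372 401]
```

>>> servo_tool(steps=[[-0.005, 0.021, 0.2, 0, 0, 0, 0], [-0.005, 0.021, 0.45, 0, 0, 0, 0], [-0.005, 0.021, 0.65, 0, 0, 0, 0], [-0.005, 0.021, 0.75, 0, 0, 0, 0], [-0.005, 0.021, 0.75, 0, 0, 0, 0], [-0.005, 0.021, 0.76, 0, 0, 0, 0], [-0.005, 0.021, 0.76, 0, 0, 0, 0]])

```text
time: 37.28
eef_pos: [0.5867, -0.0443, 0.0455]
orientation: [-3.141, 0.002, 3.141]
force: [-1.5, 0.5, 7.6]
gripper_width: 0.0563
grasp_force: 57.9
```

>>> servo_tool(steps=[[0, 0, 0.007, 0, 0, 0, 0], [0, 0, 0.007, 0, 0, 0, 1], [0, 0, 0.007, 0, 0, 0, 1], [0, 0, 0.007, 0, 0, 0, 1], [0, 0, -0.3, 0, 0, 0, 1], [0, 0, -0.7, 0, 0, 0, 1], [0, 0, -0.7, 0, 0, 0, 1]])

```text
time: 38.15
eef_pos: [0.5884, -0.0441, 0.1537]
orientation: [-3.14, 0.008, 3.141]
force: [0.1, -0.0, -0.6]
gripper_width: 0.0854
grasp_force: 0.0
```

>>> servo_tool(steps=[[0.15, -0.4, 0, 0, 0, 0, 1], [0.3, -0.8, 0, 0, 0, 0, 1], [0.3, -0.9, 0, 0, 0, 0, 1], [0.3, -0.9, 0, 0, 0, 0, 1]])

```text
time: 38.65
eef_pos: [0.5409, -0.1793, 0.1486]
orientation: [3.141, -0.001, 3.14]
force: [-0.6, 0.9, -0.3]
gripper_width: 0.0855
grasp_force: 0.0
```

```bash
python3 - <<'E'
from lib import *
t,s,w=cam('top'),cam('scene'),cam('wrist')
x,e,a=capfit([t,s],'red',(.5845,-.045,.134)); print('red',x.round(4),round(e,2),a)
for c,g in(('blue',(.4976,-.284,.128)),('yellow',(.5475,-.357,.128))):
  for n,fs in(('ts',[t,s]),('ws',[w,s])):
    x,e,a=capfit(fs,c,g); print(c,n,x.round(4),round(e,2),a)
print(manip.state()['eef_pos'],disc([t,s],'red',(.5845,-.045)))
E
```

```text
red [ 0.5837 -0.0435  0.1372] 0.3 [(411, 440), (503, 560)]
blue ts [ 0.6584 -0.1687  0.3237] 52.58 [(3571, 793), (138, 866)]
blue ws [ 0.4959 -0.2825  0.1301] 1.0 [(3827, 4275), (138, 424)]
yellow ts [ 0.578  -0.0664  0.2751] 100.74 [(1189, 651), (371, 740)]
yellow ws [ 0.5457 -0.3557  0.1286] 0.54 [(3533, 3868), (371, 428)]
[ 0.54128065 -0.17748813  0.14882229] [array([ 0.6049, -0.052 ,  0.022 ]), array([ 0.5846, -0.0446,  0.0367])]
```

>>> servo_tool(steps=[[-0.03, -0.4, 0, 0, 0, 0, 1], [-0.03, -0.6, 0, 0, 0, 0, 1], [-0.03, -0.6, 0, 0, 0, 0, 1]])

```text
time: 39.17
eef_pos: [0.5458, -0.2691, 0.1488]
orientation: [3.142, -0.0, 3.141]
force: [-0.4, 0.5, -0.2]
gripper_width: 0.0853
grasp_force: 0.0
```

>>> servo_tool(steps=[[0, -0.3, 0, 0, 0, 0, 1], [0, -0.593, 0, 0, 0, 0, 1], [0, -0.593, 0, 0, 0, 0, 1], [0, -0.593, 0.2, 0, 0, 0, 1], [0, -0.593, 0.5, 0, 0, 0, 1], [0, -0.593, 0.735, 0, 0, 0, 1], [0, -0.593, 0.735, 0, 0, 0, 1]])

```text
time: 40.05
eef_pos: [0.5447, -0.3546, 0.0367]
orientation: [3.138, -0.004, -3.14]
force: [0.0, 0.2, 0.6]
gripper_width: 0.0852
grasp_force: 0.0
```

>>> servo_tool(steps=[[0, 0, 0, 0, 0, 0, 0], [0, 0, 0, 0, 0, 0, 0], [0, 0, 0, 0, 0, 0, 0], [0, 0, 0, 0, 0, 0, 0], [0, 0, -0.2, 0, 0, 0, 0], [0, 0, -0.6, 0, 0, 0, 0], [0, 0, -1, 0, 0, 0, 0], [0, 0, -1, 0, 0, 0, 0]])

```text
time: 41.05
eef_pos: [0.5475, -0.359, 0.1956]
orientation: [-3.135, 0.008, 3.142]
force: [0.1, -0.4, -2.9]
gripper_width: 0.0556
grasp_force: 54.6
```

>>> servo_tool(steps=[[-0.026, 0.2, 0, 0, 0, 0, 0], [-0.026, 0.55, 0, 0, 0, 0, 0], [-0.026, 0.9, 0, 0, 0, 0, 0], [-0.026, 0.97, 0, 0, 0, 0, 0]])

```text
time: 41.55
eef_pos: [0.5489, -0.2092, 0.1887]
orientation: [3.141, -0.001, -3.139]
force: [-0.4, -1.1, -1.8]
gripper_width: 0.0562
grasp_force: 54.6
```

>>> servo_tool(steps=[[-0.026, 0.35, 0, 0, 0, 0, 0], [-0.026, 0.7, 0, 0, 0, 0, 0], [-0.026, 0.97, 0, 0, 0, 0, 0], [-0.026, 0.97, 0, 0, 0, 0, 0]])

```text
time: 42.05
eef_pos: [0.5531, -0.0648, 0.1887]
orientation: [3.141, -0.0, -3.139]
force: [-0.7, -0.3, -3.1]
gripper_width: 0.0562
grasp_force: 54.8
```

>>> servo_tool(steps=[[-0.026, 0.35, 0, 0, 0, 0, 0], [-0.026, 0.7, 0, 0, 0, 0, 0], [-0.026, 0.96, 0, 0, 0, 0, 0], [-0.026, 0.96, 0, 0, 0, 0, 0], [-0.026, 0.96, 0, 0, 0, 0, 0]])

```text
time: 42.68
eef_pos: [0.5574, 0.0762, 0.1887]
orientation: [-3.141, -0.0, 3.141]
force: [-0.4, -0.1, -3.5]
gripper_width: 0.0555
grasp_force: 55.0
```

```bash
python3 - <<'E'
from lib import *
heldx('yellow',.003-.037); print(togo([.5577,.0796,.044]),manip.state()['eef_pos'],manip.state()['orientation'])
E
```

```text
-0.006 [247.2 293.2] [379.5 436.5]
-0.004 [247.7 298.7] [379.1 441.3]
-0.002 [248.2 304. ] [378.6 446.1]
0 [248.6 309.3] [378.2 450.8]
0.002 [249.1 314.6] [377.8 455.4]
0.004 [249.6 319.8] [377.4 460. ]
obs [256 304] [374 401]
[array([-0.002,  0.025,  0.965])] [0.55738634 0.07596135 0.18875941] [-3.14122550e+00 -2.12751706e-04  3.14022577e+00]
```

>>> servo_tool(steps=[[-0.011, 0.024, 0.2, 0, 0, 0, 0], [-0.011, 0.024, 0.5, 0, 0, 0, 0], [-0.011, 0.024, 0.8, 0, 0, 0, 0], [-0.011, 0.024, 0.93, 0, 0, 0, 0], [-0.011, 0.024, 0.955, 0, 0, 0, 0], [-0.011, 0.024, 0.965, 0, 0, 0, 0], [-0.011, 0.024, 0.965, 0, 0, 0, 0]])

```text
time: 43.6
eef_pos: [0.5594, 0.0794, 0.0463]
orientation: [-3.141, 0.001, 3.14]
force: [-9.9, -1.4, 23.3]
gripper_width: 0.0563
grasp_force: 60.3
```

>>> servo_tool(steps=[[0, 0, 0.004, 0, 0, 0, 0], [0, 0, 0.004, 0, 0, 0, 1], [0, 0, 0.004, 0, 0, 0, 1], [0, 0, 0.004, 0, 0, 0, 1], [0, 0, -0.3, 0, 0, 0, 1], [0, 0, -0.7, 0, 0, 0, 1], [0, 0, -0.7, 0, 0, 0, 1]])

```text
time: 44.48
eef_pos: [0.5613, 0.0809, 0.1534]
orientation: [3.141, 0.008, 3.141]
force: [-0.2, 0.1, -1.2]
gripper_width: 0.0852
grasp_force: 0.0
```

>>> servo_tool(steps=[[0.15, -0.4, 0, 0, 0, 0, 1], [0.2, -0.8, 0, 0, 0, 0, 1], [0.2, -0.95, 0, 0, 0, 0, 1], [0.2, -0.95, 0, 0, 0, 0, 1]])

```text
time: 44.98
eef_pos: [0.5285, -0.0629, 0.1484]
orientation: [3.141, -0.001, 3.139]
force: [0.3, 0.4, 0.0]
gripper_width: 0.085
grasp_force: 0.0
```

>>> servo_tool(steps=[[0.15, -0.4, 0, 0, 0, 0, 1], [0.2, -0.8, 0, 0, 0, 0, 1], [0.2, -0.95, 0, 0, 0, 0, 1], [0.2, -0.95, 0, 0, 0, 0, 1]])

```text
time: 45.48
eef_pos: [0.4988, -0.2043, 0.1485]
orientation: [3.141, -0.001, 3.14]
force: [-0.1, 0.2, -0.3]
gripper_width: 0.0852
grasp_force: 0.0
```

```bash
python3 - <<'E'
from lib import *
t,s=cam('top'),cam('scene')
for c,g in(('red',(.5845,-.045,.134)),('yellow',(.5577,.0796,.134)),('blue',(.4966,-.283,.128))):
  for n,fs in(('ts',[t,s]),('ws',[cam('wrist'),s])):
    x,e,a=capfit(fs,c,g); print(c,n,x.round(4),round(e,2),a)
print(manip.state()['eef_pos'],togo([.4968,-.2829,.037]))
E
```

```text
red ts [ 0.5835 -0.0433  0.1361] 0.41 [(412, 438), (478, 559)]
red ws [ 0.5754 -0.0449  0.1265] 2.45 [(989, 3030), (478, 542)]
yellow ts [0.5597 0.0795 0.1364] 0.38 [(425, 437), (530, 610)]
yellow ws [0.5347 0.0408 0.0587] 13.09 [(2860, 2089), (530, 489)]
blue ts [ 0.6485 -0.1744  0.3281] 47.11 [(3573, 808), (85, 858)]
blue ws [ 0.4933 -0.2808  0.1373] 3.53 [(3264, 3896), (85, 428)]
[ 0.49904809 -0.20276947  0.14906947] [array([ 0.016, -0.534,  0.747])]
```

>>> servo_tool(steps=[[0.016, -0.3, 0, 0, 0, 0, 1], [0.016, -0.534, 0, 0, 0, 0, 1], [0.016, -0.534, 0, 0, 0, 0, 1], [0.016, -0.534, 0.2, 0, 0, 0, 1], [0.016, -0.534, 0.5, 0, 0, 0, 1], [0.016, -0.534, 0.735, 0, 0, 0, 1], [0.016, -0.534, 0.735, 0, 0, 0, 1]])

```text
time: 46.6
eef_pos: [0.4953, -0.282, 0.0371]
orientation: [3.139, -0.004, -3.141]
force: [0.6, 0.4, 0.2]
gripper_width: 0.0856
grasp_force: 0.0
```

>>> servo_tool(steps=[[0, 0, 0, 0, 0, 0, 0], [0, 0, 0, 0, 0, 0, 0], [0, 0, 0, 0, 0, 0, 0], [0, 0, 0, 0, 0, 0, 0], [0, 0, -0.2, 0, 0, 0, 0], [0, 0, -0.6, 0, 0, 0, 0], [0, 0, -1, 0, 0, 0, 0], [0, 0, -1, 0, 0, 0, 0]])

```text
time: 47.6
eef_pos: [0.4985, -0.2854, 0.1949]
orientation: [-3.136, 0.008, 3.142]
force: [0.1, -1.0, -2.5]
gripper_width: 0.056
grasp_force: 54.7
```

>>> servo_tool(steps=[[-0.04, 0.2, 0, 0, 0, 0, 0], [-0.04, 0.55, 0, 0, 0, 0, 0], [-0.04, 0.9, 0, 0, 0, 0, 0], [-0.04, 0.955, 0, 0, 0, 0, 0]])

```text
time: 48.1
eef_pos: [0.5018, -0.1382, 0.1887]
orientation: [3.141, -0.001, -3.139]
force: [0.1, -0.3, -1.8]
gripper_width: 0.056
grasp_force: 54.7
```

>>> servo_tool(steps=[[-0.04, 0.35, 0, 0, 0, 0, 0], [-0.04, 0.7, 0, 0, 0, 0, 0], [-0.04, 0.955, 0, 0, 0, 0, 0], [-0.04, 0.955, 0, 0, 0, 0, 0], [-0.04, 0.955, 0, 0, 0, 0, 0]])

```text
time: 48.72
eef_pos: [0.5085, 0.0016, 0.1888]
orientation: [-3.141, -0.0, 3.141]
force: [-0.0, -0.6, -2.0]
gripper_width: 0.0561
grasp_force: 54.8
```

```bash
python3 - <<'E'
from lib import *
heldx('blue',.003-.037); print(togo([.5088,.0037,.046],np.pi),manip.state()['eef_pos'])
E
```

```text
-0.006 [247.1 293.3] [379.4 436.5]
-0.004 [247.6 298.7] [379.  441.3]
-0.002 [248.1 304.1] [378.5 446.1]
0 [248.6 309.4] [378.1 450.8]
0.002 [249.  314.7] [377.7 455.4]
0.004 [249.5 319.8] [377.2 460. ]
obs [256 303] [374 401]
[array([-0.002,  0.016,  0.952]), np.float64(-0.001)] [0.50852716 0.0013648  0.1888333 ]
```

>>> servo_tool(steps=[[-0.004, 0.016, 0.2, 0, 0, 0, 0], [-0.004, 0.016, 0.5, 0, 0, 0, 0], [-0.004, 0.016, 0.8, 0, 0, 0, 0], [-0.004, 0.016, 0.92, 0, 0, 0, 0], [-0.004, 0.016, 0.945, 0, 0, 0, 0], [-0.004, 0.016, 0.955, 0, 0, 0, 0], [-0.004, 0.016, 0.955, 0, 0, 0, 0]])

```text
time: 49.65
eef_pos: [0.5091, 0.0036, 0.0473]
orientation: [-3.141, -0.0, 3.14]
force: [-9.2, -0.0, 23.0]
gripper_width: 0.056
grasp_force: 57.3
```

>>> servo_tool(steps=[[0, 0, 0.005, 0, 0, 0, 0], [0, 0, 0.005, 0, 0, 0, 1], [0, 0, 0.005, 0, 0, 0, 1], [0, 0, 0.005, 0, 0, 0, 1], [0, 0, -0.3, 0, 0, 0, 1], [0, 0, -0.7, 0, 0, 0, 1], [0, 0, -1, 0, 0, 0, 1], [0, 0, -1, 0, 0, 0, 1]])

```text
time: 50.65
eef_pos: [0.5108, 0.0044, 0.1988]
orientation: [-3.141, 0.006, 3.141]
force: [0.8, -0.5, -0.8]
gripper_width: 0.085
grasp_force: 0.0
```

>>> servo_tool(steps=[[0.4, 0, 0, 0, 0, 0, 1], [0.7, 0, 0, 0, 0, 0, 1], [0.7, 0, 0, 0, 0, 0, 1], [0.7, 0, 0, 0, 0, 0, 1]])

```text
time: 51.15
eef_pos: [0.4045, 0.0046, 0.1954]
orientation: [3.142, -0.0, 3.141]
force: [0.7, 0.1, -1.0]
gripper_width: 0.0853
grasp_force: 0.0
```

```bash
python3 - <<'E'
from lib import *
t,s,w=cam('top'),cam('scene'),cam('wrist')
for c,g in(('red',(.5845,-.045,.134)),('yellow',(.5577,.0796,.134)),('blue',(.5088,.0037,.134))):
  for n,fs in(('ts',[t,s]),('ws',[w,s]),('tw',[t,w])):
    x,e,a=capfit(fs,c,g); print(c,n,x.round(4),round(e,2),a)
print(manip.state()['eef_pos'],manip.state()['time'])
cv2.imwrite('pics/end.png',np.hstack([cv2.resize(w['pixels'],(400,300)),cv2.resize(s['pixels'],(400,300))]))
E
```

```text
red ts [ 0.5835 -0.0432  0.1365] 0.52 [(409, 439), (481, 560)]
red ws [ 0.5748 -0.0524  0.1206] 0.77 [(105, 1634), (481, 532)]
red tw [ 0.588  -0.0529  0.1079] 4.01 [(409, 410), (105, 1479)]
yellow ts [0.5599 0.0792 0.137 ] 0.25 [(425, 437), (558, 610)]
yellow ws [0.5561 0.0781 0.1314] 0.38 [(1308, 1817), (558, 600)]
yellow tw [0.5619 0.0801 0.1251] 0.14 [(425, 425), (1308, 1727)]
blue ts [0.5079 0.0034 0.141 ] 0.39 [(393, 431), (343, 540)]
blue ws [0.505  0.0033 0.1375] 0.63 [(1781, 2041), (343, 535)]
blue tw [0.509  0.0035 0.1321] 0.42 [(393, 422), (1781, 1951)]
[0.40467187 0.00468232 0.19535231] 51.3
```

View pics/end.png

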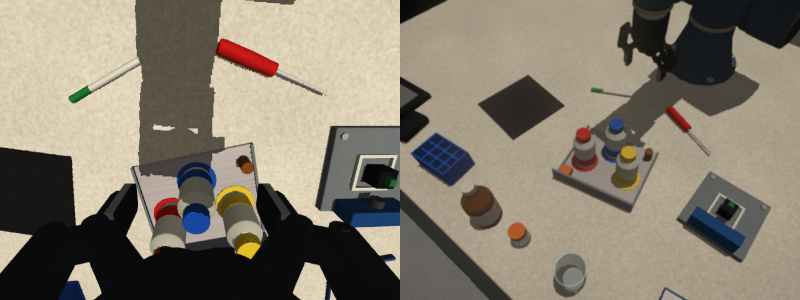

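All three bottles stand upright on their own coasters, each within about 2 mm of centre. The holder is in its nest, the vial is untouched and the arm is clear, so I'll hand in the job.

```bash
python3 -c "
from plant import manip
print(manip.sign_off())"
```

```text
the job is handed in; nothing more can be done
None
```

The job is handed in, at about 51 s of the 138 s allowed: the holder sits flat in the nest about 1.5 mm off centre, and all three bottles stand upright within about 2 mm of centre on their own coasters; the vial was not moved.

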